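# Mount the sample stage on its kinematic base

## Task

Mount the long sample stage on the kinematic base: swing the keeper arm right out of the way, take the long stage out of the rack, turn it feet down and lower it gently so that its three ball feet sit fully home in the cone, the groove and on the flat pad, then swing the keeper arm back to its stop over the stage so that its spring plunger holds it down. Leave the short stage standing in the rack and do not disturb the beaker, the bottle or the roll of tape.

Things in the scene. Friction and masses are not known exactly. Their poses are not given: they have to be found in the camera images.
- stage_center (a point): Centre (mid-thickness) of the long stage's plate. Loose, 0.4-0.65 kg, steel, 120 (its x) x 66 (y) x 10 mm (z), to be held across the 66 mm. z points out of its top face, x to the end with two feet. Three 16 mm ball feet stand under it, ball centres 15 mm below this point: two at x +32, y +-20, one at x -42, y 0. The balls reach 23 mm below this point.
- stage: The same long stage; origin and axes as stage_center. It starts on edge in one of the rack's two slots: two-foot end down (x down), top face to the robot's side, feet on the far side. Mounted, it lies flat, feet down, its axes along the seats' axes, plate centre 42.5 mm above the bench. A 30 mm glass window is 14 mm off its centre towards -x.
- foot_cone (a point): Centre of the stage's ball foot at (+32, +20, -15) mm from stage_center; it belongs in the cone
- foot_flat (a point): Centre of the stage's ball foot at (+32, -20, -15) mm from stage_center; it belongs on the flat pad
- foot_groove (a point): Centre of the stage's lone ball foot at (-42, 0, -15) mm from stage_center; it belongs in the groove
- seat_cone (a point): Cone seat of the fixed base (aluminium plate 186 x 72 x 12 mm on the bench, steel seats). A round puck with a 60 degree conical cup, 19 mm wide at the mouth, 28 mm above the bench. This point, 27.5 mm above the bench, is the ball centre when home. Axes of all seats: z up, x from the groove to the keeper's post. Polished: a ball let go a few mm off slides home.
- seat_groove (a point): Groove seat of the base: a block with a straight 60 degree V groove, 19 mm wide at the mouth, 30 mm long, pointing at the cone; mouth 28 mm above the bench. This point is the ball centre when home, at (-74, -20, 0) mm from seat_cone in the base's axes.
- seat_flat (a point): Flat seat of the base: a low round pad 27 mm across, its top 19.5 mm above the bench. This point is the ball centre when home, 8 mm over the pad, at (0, -40, 0) mm from seat_cone in the base's axes. A stage at home has its underside 25 mm above the base plate and its top 47.5 mm above the bench.
- keeper (a joint): Angle of the keeper arm on its post behind the seats. 0: at its stop, along the base's -x over the middle of the stage; grows to 1.85 rad (far stop) as it swings to the base's +y, clockwise from above. From 1.3 on it is clear of the stage's place; at the start it lies over the seats (0 to 0.4). Stiff by friction, about 0.5 N at the knob; stays where left.
- keeper_knob (a point): Middle of the knob on the keeper arm's end: an upright black cylinder 18 mm across, 28 mm tall (14 mm above and below this point), to be pinched or pushed. It moves on a 68 mm circle about the pivot. The arm is 21 mm wide there, its top 18 mm under this point and 60 mm above the bench; its underside passes 5 mm over a seated stage.
- base_pivot (a point): On the keeper arm's vertical pivot axis, 56 mm above the bench; on the base's middle line, at (+56, -20) mm from seat_cone in the base's axes. Axes as the base's. Post 22 mm across; the base plate ends 23 mm beyond it.
- plunger: Ball-nosed spring plunger under the keeper arm's end, below the knob; origin: centre of the 15 mm ball nose. The nose rides up over the stage's side edge as the arm is swung in (a few N sideways) and then presses the stage into its seats with about 2 N.
- rack_mid (a point): Fixed white plastic rack, 108 x 86 mm, two slots. This point is at the slot floors' level, 8 mm above the bench, half-way between the slots. Axes: z up, x from the robot's side to the far side, square to the slots. Slot centres at x -24 and +24 mm. Slot walls reach 34 mm above the bench: a stage stands 26 mm deep, with 1.3 mm play at each face, 3 mm at the edges.
- short_stage_center (a point): Centre of the short stage, loose, on edge in the rack's other slot: like the long one but 72 x 60 x 10 mm, top 80 mm above the bench, feet closer together. It belongs to another base: leave it.
- beaker: Glass beaker, 58 mm across, 71 mm tall, standing on the bench; origin at the centre of its underside. A bystander.
- bottle: Clear bottle with a screw cap, 66 mm across, 138 mm tall, standing on the bench; origin at the centre of its underside. A bystander.
- tape: Roll of tape, 104 mm across, 25 mm high, lying on the bench; origin at the centre of its underside. A bystander.
Not all that is in view belongs to the job. What is shaped like the stage but black or blue is not meant.

How it is judged (in metres and radians):
On the way, in this order (a step that is already met when the one before it is completed fails the run):
1. the keeper arm is swung clear of the seats (value of joint keeper above 1.3 rad), for 0.1 s.
2. with the keeper arm clear, the long stage lies home in its seats, feet down (distance between foot_cone and seat_cone below 0.003 m and distance between foot_groove and seat_groove below 0.003 m and distance between foot_flat and seat_flat below 0.003 m and value of joint keeper above 1 rad), for 0.2 s.
3. the keeper arm is back at its stop and its plunger presses on the stage (value of joint keeper below 0.12 rad and contact force between plunger and stage above 0.5 N), for 0.2 s.
At the end, for the whole second after the job is handed in: each of the stage's three ball centres within 3 mm of its seat point, the plate flat face up (within 0.05 rad), the keeper arm within 0.12 rad of its stop with the plunger pressing on the stage (over 0.5 N), the stage let go and at rest, the short stage still in its place in the rack (within 20 mm) (all of step 3 and distance between foot_cone and seat_cone below 0.003 m and distance between foot_groove and seat_groove below 0.003 m and distance between foot_flat and seat_flat below 0.003 m and angle between stage_center's own z axis and vertical below 0.05 rad and linear speed of stage below 0.01 m/s and distance of short_stage_center from where it was at the start of the episode below 0.02 m and contact force between stage and the fingers below 0.05 N); the robot touches nothing.
It fails at once if the long stage is dropped into the seats (moving faster than 0.3 m/s just over the base) (distance between stage_center and seat_cone below 0.06 m and linear speed of stage above 0.3 m/s).
It fails at once if the short stage is moved more than 20 mm (distance of short_stage_center from where it was at the start of the episode above 0.02 m).
It fails at once if the beaker is moved more than 30 mm or knocked over (distance of beaker from where it was at the start of the episode above 0.03 m or angle between beaker's own z axis and vertical above 0.3 rad).
It fails at once if the bottle is moved more than 30 mm or knocked over (distance of bottle from where it was at the start of the episode above 0.03 m or angle between bottle's own z axis and vertical above 0.3 rad).
It fails at once if the roll of tape is moved more than 30 mm or knocked over (distance of tape from where it was at the start of the episode above 0.03 m or angle between tape's own z axis and vertical above 0.3 rad).
It also fails if it takes over 72 s, if anything falls off the work surface, if the arm or the gripper's body presses on something with over 40 N, if the wrist force passes 120 N, or if a joint passes its speed limit or range.

## Robot

A 7-joint arm with a two-finger parallel gripper is mounted at the origin on a cart in front of the work surface, level with it; the furniture and walls round the work are solid. World frame = base frame: x ahead of the robot, y to its left, z up, the work surface at z = 0. Lengths are in mm, angles in rad, forces in N, time in s.
With the tool pointing down it reaches from about 400 to 850 mm from the base axis. Payload 4.5 kg.
Tool frame: the origin (TCP) lies between the finger pads; the fingertips stand 19 mm ahead of it and the grasp point (between the pads) is the TCP (robot.tip_reach is the distance from the TCP to the fingertips, in mm); z points along the fingers, y is the line along which they close (so a half turn about z gives the same grasp; the last joint's range is limited). The gripper opens to 88 mm and grips with 3 to 60 N. Pads are 18 mm wide; open, the fingers measure 123 mm over their backs; the gripper's body (75 mm by 187 mm) begins 45 mm behind the grasp point.
Start: joints at [1.266, 0.689, -0.195, 1.565, 0.157, 0.902, -0.215], TCP at [207.751, -589.484, 257.743] pointing down, gripper open.
Joint ranges: [-3.01, 3.01], [-0.46, 2.08], [-1.47, 1.51], [0.13, 2.56], [-1, 4.14], [0.04, 2.09], [-2.66, 2.66]. Speed limits (rad/s): [2.57, 2.57, 3.14, 3.14, 3.14, 3.14, 3.14].

## Interface

Orientations are given as a rotation vector (axis times angle).
In Python, from plant import robot gives the robot as it stands. The module is installed in compiled form; this text tells all that it offers.
- The arm moves only by the shell command python3 -m handwheel 'ROWS' [OPENING] [FORCE]. ROWS is JSON, a list of rows, each a list of 2 entries, a list of its own where there are three numbers: the shift along the tool's x, y, z in m, then the turn, a rotation vector about the tool's x, y, z in rad. A call has 1 to 5 rows; each row shifts and turns the commanded pose from where the row before left it, along the tool's axes as they then stand; what a row does not reach is not made up. A row lasts 1/12 s, in which the tool goes at most 41.7 mm and 7.16 degrees, less where a joint would pass 70% of its speed; a pose out of reach is approached as far as the arm can. A call with a gripper value outside its range is refused whole. OPENING is the finger opening in m, from 0 to 0.0881, set as the call begins (- or left out, the last holds). The fingers move at their own pace and stop on an object; FORCE is the grip in N (left out, the last holds). Time passes only in rows, so rows that do not move let the fingers close. It gives the time, the measured TCP pose, the force, the opening and the grip force at its end, in the units of the state.
- robot.read_state(): the state, without advancing time (a new reading comes with each control period).
- robot.grab_frame(name): name is "side" or "top"; returns a dict with "image" (420x560x3 uint8, red, green, blue), "vertical_fov" (degrees; the focal length in pixels is half the picture's height over the tangent of half this angle, whatever the lens; pixels are square), "cx", "cy" (the principal point, pixels), "R" (3x3) and "t" (3): a world point X has camera coordinates R X + t. Camera axes: x right, y down, z forward; pixel columns grow to the right and rows downward; lengths in mm; the calibration is good to about 2 mm. A picture is of the moment at which its call begins. There is no depth.
- robot.job_done(): hands the job in; it is judged then, once.
The state is a dict: "time": time; "joint_pos": joint angles; "qd": joint speeds; "joint_torque": joint torques, N m; "ee_pos": TCP position; "orientation": TCP orientation; "contact_force": force on the tool from outside, world axes, zero at the start; "moment": the same for the moment, N m; "finger_gap": finger opening in mm; "gripper_force": force on a finger pad.
Only numpy, scipy, OpenCV 4.12 (cv2) and the standard library are available. Lean on these libraries where they do the work, as an engineer would, in place of code of your own. Each camera call takes 0.05 s, during which the arm holds its last target. There are 200 camera calls.

## Working session

There is one attempt and no reset: what is moved stays moved. The work goes in short steps, Python scripts to look and compute and a shell command to move; the robot and the scene stay as the last step left them, time stands still between calls to the robot, and variables do not carry over. Pictures are saved under pics/ and viewed, at most 10 in all, crops included, and the job is handed in when it is done.

```bash
mkdir -p pics; cat > h.py <<'E'
import numpy as np, cv2
from plant import robot
from scipy.spatial.transform import Rotation as Rn
def grab(n):
    f=robot.grab_frame(n); im=f["image"]; 
    F=im.shape[0]/2/np.tan(np.radians(f["vertical_fov"])/2)
    return im,(F,f["cx"],f["cy"],np.array(f["R"]),np.array(f["t"]))
def ray(c,u,v):
    F,cx,cy,R,t=c; return -R.T@t, R.T@np.array([(u-cx)/F,(v-cy)/F,1])
def onz(c,u,v,z):
    o,d=ray(c,u,v); return o+d*(z-o[2])/d[2]
def proj(c,X):
    F,cx,cy,R,t=c; p=R@np.array(X,float)+t; return np.array([cx+F*p[0]/p[2],cy+F*p[1]/p[2]])
def save(im,n): cv2.imwrite(n,im[:,:,::-1])
E
python3 - <<'E'
from h import *
for n in("side","top"):
    im,c=grab(n); save(im,f"pics/{n}0.png"); print(n,c[0],c[1],c[2],(-c[3].T@c[4]).round(0),c[3].round(2).tolist())
s=robot.read_state(); print(s["ee_pos"],s["orientation"],s["finger_gap"],s["time"])
E
```

```text
side 457.78888348794624 268.34546788694746 201.9555470043626 [  596. -1115.   976.] [[1.0, 0.06, 0.02], [0.06, -0.66, -0.75], [-0.04, 0.75, -0.66]]
top 414.1399919868502 275.3647364178998 214.0228302199747 [ 412. -103. 1194.] [[-0.01, -1.0, 0.01], [-0.99, 0.01, -0.1], [0.1, -0.01, -0.99]]
[ 207.47432359 -588.98357377  256.98085808] [-3.09502026e+00 -5.29358046e-01  6.40231733e-04] 88.23099608959515 0.1
```

View pics/side0.png

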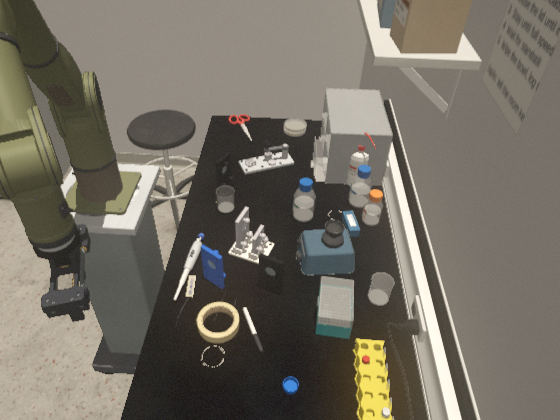

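View pics/top0.png

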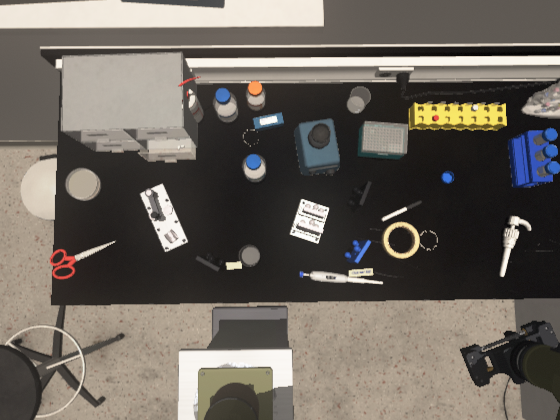

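The top view shows the kinematic base at about (163,217) and the rack at (310,220). The beaker is at (249,256), the bottle at (255,167) and the tape at (402,240). The side view shows the base at (267,160) and the rack at (252,240). The black and blue lookalikes are at (363,192) and (358,250) in the top view. Next I enlarge the rack and the base.

```bash
python3 - <<'E'
from h import *
a,_=grab("top"); b,_=grab("side")
def cr(im,x,y,w,h): return cv2.resize(im[y:y+h,x:x+w],(400,300),interpolation=cv2.INTER_CUBIC)
o=np.vstack([np.hstack([cr(a,125,180,80,60+15)[:300],cr(a,275,190,80,60)]),np.hstack([cr(b,230,135,80,60),cr(b,215,205,80,60)])])
o[:300,:400]=cr(a,120,180,100,75)
save(o,"pics/crop1.png")
E
```

```text
(no output)
```

View pics/crop1.png

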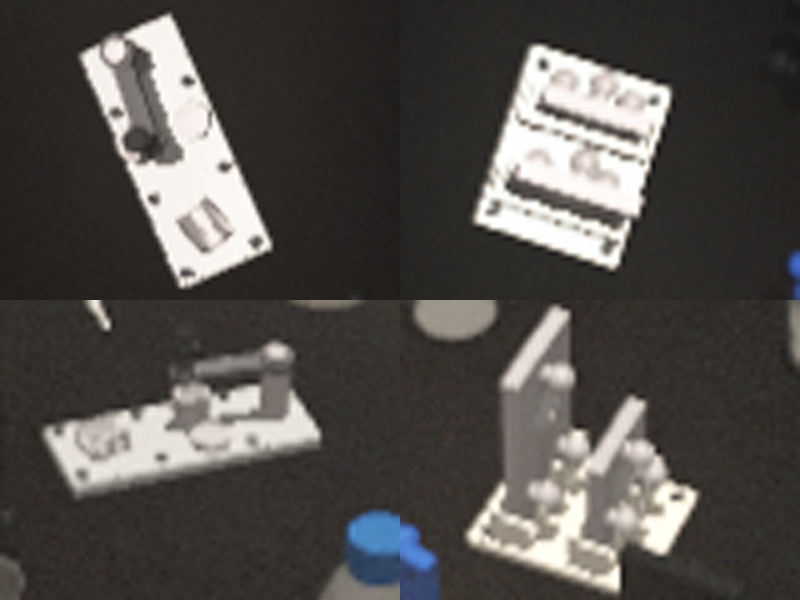

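The lower-right and upper-right crops show the long stage standing in the near (robot-side) slot. It is about 1.7 times as tall as the short stage in the far slot, and its feet point to the far side. Candidates by top-view pixel:
- Steel, near slot, (315,226): fits the long stage.
- Steel, far slot, (319,212): short, so it is left alone.
- Black (363,192) and blue (358,250): decoys.

The keeper arm is over the cone, with the knob at about (155,215).

```bash
cat >> h.py <<'E'
def rect(c,pts,z):
    P=np.array([onz(c,u,v,z)[:2] for u,v in pts]); return P
E
python3 - <<'E'
from h import *
a,ca=grab("top"); b,cb=grab("side")
def hull(im,roi,th):
    x,y,w,h=roi; g=im[y:y+h,x:x+w].min(2); m=(g>th).astype(np.uint8)
    n,l,s,_=cv2.connectedComponentsWithStats(m); k=1+np.argmax(s[1:,4])
    ys,xs=np.nonzero(l==k); return np.c_[xs+x,ys+y].astype(float)
for nm,im,c,roi in(("base top",a,ca,(125,175,75,85)),("base side",b,cb,(230,135,75,50))):
    p=hull(im,roi,130); P=np.array([onz(c,u,v,12)[:2] for u,v in p]).astype(np.float32)
    r=cv2.minAreaRect(P); print(nm,r, cv2.boxPoints(r).round(0).tolist())
p=hull(a,(280,190,60,65),130)
print(p.min(0),p.max(0))
for z in(8,34):
    q=rect(ca,[(301.4,199),(329.4,208.4),(319,243.6),(289.8,234.4)],z); r=cv2.minAreaRect(q.astype(np.float32)); print("rack top",z,r,np.round(q).tolist())
# long stage top edge
f=lambda x,y:((x-400)/5+275,y/5+190); g=lambda x,y:((x-400)/5+215,(y-300)/5+205)
print("edge top view",[onz(ca,*f(*q),128).round(0).tolist() for q in((515,150),(650,190),(640,215),(508,170))])
print("edge side view",[onz(cb,*g(*q),128).round(0).tolist() for q in((553,305),(570,312),(515,388),(500,380))])
h=lambda x,y:(x/4+120,y/4+180); hs=lambda x,y:(x/5+230,(y-300)/5+135)
print("knob top",onz(ca,*h(140,140),92).round(0),"side",onz(cb,*hs(186,340),92).round(0))
print("post top",onz(ca,*h(115,48),62).round(0),"side",onz(cb,*hs(278,352),65).round(0))
print("cabinet side view foot", onz(cb,318,180,0).round(0), onz(cb,333,182,0).round(0))
for n,u,v in(("beaker",249,256),("bottle",255,167),("tape",402,240),("teal",318,147)): print(n,onz(ca,u,v,30).round(0))
E
```

```text
base top ((524.1539916992188, 200.80908203125), (186.08251953125, 72.95773315429688), 23.7965145111084) [[424.0, 197.0], [454.0, 130.0], [624.0, 205.0], [595.0, 272.0]]
base side ((519.3328247070312, 206.73947143554688), (185.7189483642578, 92.73918151855469), 23.824445724487305) [[416.0, 212.0], [453.0, 127.0], [623.0, 202.0], [586.0, 287.0]]
[290. 199.] [328. 243.]
rack top 8 ((508.3076477050781, -218.88079833984375), (87.54429626464844, 107.8237533569336), 71.79194641113281) [[573.0, -196.0], [544.0, -276.0], [443.0, -244.0], [471.0, -160.0]]
rack top 34 ((506.1876525878906, -216.35084533691406), (85.62505340576172, 105.4599838256836), 71.79194641113281) [[569.0, -194.0], [542.0, -272.0], [443.0, -241.0], [469.0, -159.0]]
edge top view [[502.0, -177.0, 128.0], [480.0, -246.0, 128.0], [467.0, -240.0, 128.0], [491.0, -173.0, 128.0]]
edge side view [[489.0, -173.0, 128.0], [499.0, -178.0, 128.0], [475.0, -241.0, 128.0], [467.0, -235.0, 128.0]]
knob top [523. 202.  92.] side [526. 196.  92.]
post top [590. 228.  62.] side [589. 227.  65.]
cabinet side view foot [706. 123.  -0.] [757. 117.  -0.]
beaker [411. -44.  30.]
bottle [663. -63.  30.]
tape [ 450. -475.   30.]
teal [ 720. -245.   30.]
```

```bash
cat >> h.py <<'E'
def pose(yaw,tilt=0):
    y,a=np.radians([yaw,tilt]); h=np.array([np.cos(y),np.sin(y),0]); Z=np.array([0,0,1])
    z=-np.cos(a)*Z+np.sin(a)*h; x=np.cos(a)*h+np.sin(a)*Z; return np.c_[x,np.cross(z,x),z]
def plan(P,yaw,tilt=0,dz=None):
    s=robot.read_state(); R=Rn.from_rotvec(s["orientation"]).as_matrix(); p=np.array(s["ee_pos"]); T=pose(yaw,tilt)
    w=Rn.from_matrix(R.T@T).as_rotvec(); d=np.array(P)-p
    print("t",s["time"],"pos",p.round(1),"turn",w.round(4),"rows",np.ceil(np.abs(w).max()/.12),"| shift before turn",(R.T@d/1000).round(4),"after turn",(T.T@d/1000).round(4),"F",np.round(s["contact_force"],1),"gap",round(s["finger_gap"],1))
E
python3 - <<'E'
from h import *
plan([525,201,150],-28)
E
```

```text
t 0.3 pos [ 207.7 -589.3  257.5] turn [-6.000e-04  2.000e-04  8.275e-01] rows 7.0 | shift before turn [ 0.562  -0.6398  0.1078] after turn [-0.0908 -0.8468  0.1075] F [ 0.2 -0.3 -0.4] gap 87.7
```

```bash
H="python3 -m handwheel"
$H '[[[0.035,0,0],[0,0,0]],[[0.035,0,0],[0,0,0]],[[0.035,0,0],[0,0,0]],[[0.035,0,0],[0,0,0]],[[0.035,0,0],[0,0,0]]]' 0.05 >/dev/null
$H '[[[0.035,0,0],[0,0,0]],[[0.035,0,0],[0,0,0]],[[0.035,0,0],[0,0,0]],[[0.035,0,0],[0,0,0]],[[0.035,0,0],[0,0,0]]]'
$H '[[[0.01,-0.032,0],[0,0,0]],[[0.01,-0.032,0],[0,0,0]],[[0.01,-0.032,0],[0,0,0]],[[0.01,-0.032,0],[0,0,0]],[[0.01,-0.032,0],[0,0,0]]]' >/dev/null
$H '[[[0.01,-0.032,0],[0,0,0]],[[0.01,-0.032,0],[0,0,0]],[[0.01,-0.032,0],[0,0,0]],[[0.01,-0.032,0],[0,0,0]],[[0.01,-0.032,0],[0,0,0]]]'
$H '[[[0.01,-0.032,0],[0,0,0]],[[0.01,-0.032,0],[0,0,0]],[[0.01,-0.032,0],[0,0,0]],[[0.01,-0.032,0],[0,0,0]],[[0.01,-0.032,0],[0,0,0]]]' >/dev/null
$H '[[[0.01,-0.032,0],[0,0,0]],[[0.01,-0.032,0],[0,0,0]],[[0.01,-0.032,0],[0,0,0]],[[0.01,-0.032,0],[0,0,0]],[[0.01,-0.032,0],[0,0,0]]]'
$H '[[[0,0,0],[0,0,0.118]],[[0,0,0],[0,0,0.118]],[[0,0,0],[0,0,0.118]],[[0,0,0],[0,0,0.118]],[[0,0,0],[0,0,0.118]]]' >/dev/null
$H '[[[0,0,0],[0,0,0.118]],[[0,0,0],[0,0,0.118]],[[0,0,0],[0,0,0]]]'
python3 - <<'E'
from h import *
plan([525,201,150],-28)
E
```

```text
time: 1.13
ee_pos: [539.3, -472.3, 257.7]
orientation: [-3.097, -0.53, 0.0]
contact_force: [0.6, -0.5, 0.3]
finger_gap: 50.3
gripper_force: 0.0
time: 1.97
ee_pos: [525.5, -136.5, 257.8]
orientation: [3.097, 0.529, 0.0]
contact_force: [0.2, 0.7, -0.8]
finger_gap: 50.2
gripper_force: 0.0
time: 2.8
ee_pos: [513.4, 198.7, 257.8]
orientation: [3.097, 0.53, 0.0]
contact_force: [0.8, -0.4, 0.6]
finger_gap: 50.0
gripper_force: 0.0
time: 3.47
ee_pos: [513.6, 197.1, 257.7]
orientation: [3.047, -0.762, 0.0]
contact_force: [0.3, -0.6, -0.3]
finger_gap: 50.2
gripper_force: 0.0
t 3.4667 pos [513.6 197.1 257.7] turn [ 0.0004 -0.0003 -0.0011] rows 1.0 | shift before turn [ 0.0082 -0.0088  0.1077] after turn [ 0.0082 -0.0087  0.1077] F [ 0.3 -0.6 -0.3] gap 50.2
```

```bash
H="python3 -m handwheel"
$H '[[[0.008,-0.009,0.02],[0,0,0]],[[0,0,0.035],[0,0,0]],[[0,0,0.035],[0,0,0]],[[0,0,0.018],[0,0,0]],[[0,0,0],[0,0,0]]]' >/dev/null
$H '[[[0,0,0.016],[0,0,0]],[[0,0,0.016],[0,0,0]],[[0,0,0.016],[0,0,0]],[[0,0,0.016],[0,0,0]],[[0,0,0],[0,0,0]]]'
python3 - <<'E'
from h import *
a,_=grab("top"); b,_=grab("side")
save(np.hstack([cv2.resize(i[y:y+75,x:x+75],(400,400),interpolation=cv2.INTER_CUBIC) for i,x,y in((a,125,175),(b,230,115))]),"pics/knob.png")
E
```

```text
time: 4.3
ee_pos: [524.4, 201.1, 84.7]
orientation: [3.049, -0.754, -0.003]
contact_force: [0.3, -0.6, -0.2]
finger_gap: 50.1
gripper_force: 0.0
```

View pics/knob.png

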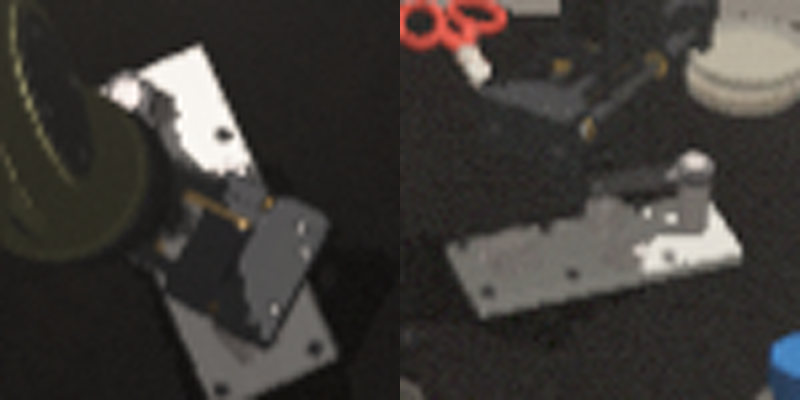

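The gripper straddles the keeper's end, and the post and arm are intact. Closing on the knob now.

```bash
H="python3 -m handwheel"
$H '[[[0,0,0],[0,0,0]],[[0,0,0],[0,0,0]],[[0,0,0],[0,0,0]],[[0,0,0],[0,0,0]],[[0,0,0],[0,0,0]]]' 0 10
python3 - <<'E'
from h import *
T=pose(-28); piv=np.array([588,229.]); yb=np.radians(23.8); ex=np.array([np.cos(yb),np.sin(yb)]); ey=np.array([-ex[1],ex[0]])
k=lambda a:np.r_[piv+68*(-np.cos(a)*ex+np.sin(a)*ey),85]
p=k(0.05); print(p)
prev=k(.05)
for a in np.arange(.2,1.71,.15):
    q=k(a); print(round(a,2),(T.T@(q-prev)/1000).round(4)); prev=q
E
```

```text
time: 4.82
ee_pos: [527.2, 202.1, 86.6]
orientation: [-3.046, 0.757, -0.007]
contact_force: [5.6, 1.3, -1.0]
finger_gap: 18.8
gripper_force: 1.9
[524.48901557 204.70278089  85.        ]
0.2 [-0.0072 -0.0073  0.    ]
0.35 [-0.006  -0.0082  0.    ]
0.5 [-0.0047 -0.009   0.    ]
0.65 [-0.0033 -0.0096  0.    ]
0.8 [-0.0018 -0.01    0.    ]
0.95 [-0.0003 -0.0102  0.    ]
1.1 [ 0.0012 -0.0101  0.    ]
1.25 [ 0.0027 -0.0098  0.    ]
1.4 [ 0.0042 -0.0093  0.    ]
1.55 [ 0.0055 -0.0086  0.    ]
1.7 [ 0.0067 -0.0077  0.    ]
```

```bash
H="python3 -m handwheel"
$H '[[[-0.007,-0.007,0],[0,0,0]],[[-0.006,-0.008,0],[0,0,0]],[[-0.005,-0.009,0],[0,0,0]],[[-0.003,-0.010,0],[0,0,0]],[[0,0,0],[0,0,0]]]' 
$H '[[[-0.002,-0.010,0],[0,0,0]],[[0,-0.010,0],[0,0,0]],[[0.001,-0.010,0],[0,0,0]],[[0.003,-0.010,0],[0,0,0]],[[0,0,0],[0,0,0]]]' 
$H '[[[0.004,-0.009,0],[0,0,0]],[[0.0055,-0.0085,0],[0,0,0]],[[0.0065,-0.0075,0],[0,0,0]],[[0,0,0],[0,0,0]],[[0,0,0],[0,0,0]]]' 
python3 -c "
from h import *
p=np.array(robot.read_state()['ee_pos'])[:2]-[588,229]; yb=np.radians(23.8)
x=p@[np.cos(yb),np.sin(yb)]; y=p@[-np.sin(yb),np.cos(yb)]; print('keeper',np.arctan2(y,-x),np.hypot(x,y))"
```

```text
time: 5.23
ee_pos: [519.9, 244.2, 85.7]
orientation: [3.05, -0.752, -0.006]
contact_force: [-3.1, 0.1, 5.3]
finger_gap: 17.0
gripper_force: 10.0
time: 5.65
ee_pos: [541.5, 278.4, 85.2]
orientation: [-3.049, 0.753, 0.004]
contact_force: [-3.2, 2.7, 1.8]
finger_gap: 16.2
gripper_force: 10.0
time: 6.07
ee_pos: [567.7, 291.8, 85.2]
orientation: [-3.048, 0.755, 0.002]
contact_force: [-1.2, 4.0, -1.5]
finger_gap: 16.6
gripper_force: 10.0
keeper 1.6733902830139498 65.95786209081918
```

```bash
H="python3 -m handwheel"
$H '[[[0,0,0],[0,0,0]],[[0,0,0],[0,0,0]],[[0,0,0],[0,0,0]],[[0,0,-0.01],[0,0,0]],[[0,0,-0.02],[0,0,0]]]' 0.05
$H '[[[0,0,-0.035],[0,0,0]],[[0,0,-0.035],[0,0,0]],[[0,0,-0.035],[0,0,0]],[[0,0,-0.035],[0,0,0]],[[0,0,0],[0,0,0]]]' 0.088
python3 - <<'E'
from h import *
plan([484,-209,250],-18,60)
plan([484,-209,250],-18,0)
a,_=grab("top"); b,_=grab("side")
save(np.hstack([cv2.resize(i[y:y+75,x:x+75],(400,400),interpolation=cv2.INTER_CUBIC) for i,x,y in((a,125,175),(b,230,115))]),"pics/k2.png")
E
```

```text
time: 6.48
ee_pos: [567.3, 288.5, 114.4]
orientation: [3.045, -0.758, -0.005]
contact_force: [-0.3, 0.7, 0.3]
finger_gap: 47.6
gripper_force: 0.0
time: 6.9
ee_pos: [572.8, 290.7, 264.2]
orientation: [-3.04, 0.757, -0.018]
contact_force: [0.4, 0.5, 0.3]
finger_gap: 80.8
gripper_force: 0.0
t 6.9 pos [572.8 290.7 264.2] turn [ 0.0815  1.0346 -0.1634] rows 9.0 | shift before turn [0.1559 0.4831 0.01  ] after turn [0.0227 0.5027 0.0676] F [0.4 0.5 0.3] gap 80.8
t 6.9 pos [572.8 290.7 264.2] turn [-0.0106 -0.0098 -0.1742] rows 2.0 | shift before turn [0.1559 0.4831 0.01  ] after turn [0.0699 0.5027 0.0142] F [0.4 0.5 0.3] gap 80.8
```

View pics/k2.png

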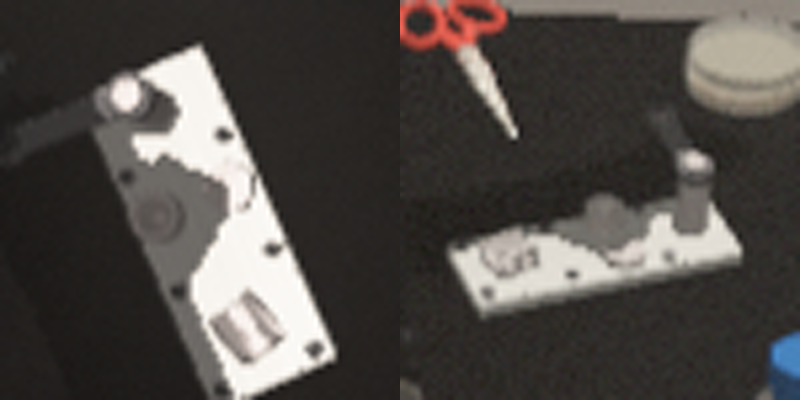

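The keeper arm now points off to base +y and the seats are free: cone at crop (162,215), groove at (250,328). Moving over the rack and tilting.

```bash
H="python3 -m handwheel"
$H '[[[0.01,0.032,0],[0,0,0]],[[0.01,0.032,0],[0,0,0]],[[0.01,0.032,0],[0,0,0]],[[0.01,0.032,0],[0,0,0]],[[0.01,0.032,0],[0,0,0]]]' >/dev/null
$H '[[[0.01,0.032,0],[0,0,0]],[[0.01,0.032,0],[0,0,0]],[[0.01,0.032,0],[0,0,0]],[[0.01,0.032,0],[0,0,0]],[[0.01,0.032,0],[0,0,0]]]' >/dev/null
$H '[[[0.01,0.032,0],[0,0,0]],[[0.01,0.032,0],[0,0,0]],[[0.01,0.032,0],[0,0,0]],[[0.01,0.032,0],[0,0,0]],[[0.01,0.032,0],[0,0,0]]]' >/dev/null
$H '[[[0,0,0],[0.009,0.115,-0.018]],[[0,0,0],[0.009,0.115,-0.018]],[[0,0,0],[0.009,0.115,-0.018]],[[0,0,0],[0.009,0.115,-0.018]],[[0,0,0],[0,0,0]]]'
$H '[[[0,0,0],[0.009,0.115,-0.018]],[[0,0,0],[0.009,0.115,-0.018]],[[0,0,0],[0.009,0.115,-0.018]],[[0,0,0],[0.009,0.115,-0.018]],[[0,0,0],[0.009,0.115,-0.018]]]'
python3 - <<'E'
from h import *
plan([484,-209,190],-18,60); print(np.round(robot.read_state()["joint_pos"],2))
E
```

```text
time: 8.67
ee_pos: [476.8, -206.0, 268.2]
orientation: [2.944, -0.621, 0.626]
contact_force: [-0.1, 0.4, -0.0]
finger_gap: 88.1
gripper_force: 0.0
time: 9.08
ee_pos: [497.7, -218.6, 315.4]
orientation: [2.902, -0.559, 0.798]
contact_force: [0.4, 0.9, -0.1]
finger_gap: 87.8
gripper_force: 0.0
t 9.0833 pos [ 497.7 -218.6  315.4] turn [ 0.0305  0.5136 -0.0573] rows 5.0 | shift before turn [-0.0777 -0.0015  0.0998] after turn [-0.1166 -0.0049  0.0489] F [ 0.4  0.9 -0.1] gap 87.8
[ 0.36  0.37 -0.06  2.21  0.92  0.04 -2.55]
```

The direct tilt stops at joint 6's lower limit, because the wrist is in the wrong branch for tilting outwards. Next I identify the orientation kinematics so I can route the wrist round through joint 5.

```bash
cat > fk.py <<'E'
from h import *
import itertools
def ori(q,s,off):
    seq="ZYZYZYZ"; R=Rn.identity()
    for k in range(7): R=R*Rn.from_euler(seq[k],s[k]*q[k]+(off if k==6 else 0))
    return R
q0=[1.266,.689,-.195,1.565,.157,.902,-.215]; R0=Rn.from_rotvec([-3.09502026,-.529358,.00064])
E
python3 - <<'E'
from fk import *
s=robot.read_state(); q1=s["joint_pos"]; R1=Rn.from_rotvec(s["orientation"]); res=[]
for sg in itertools.product([-1,1],repeat=4):
  for off in np.arange(-4,4)*np.pi/4:
    S=[sg[0],1,sg[1],1,sg[2],1,sg[3]]
    res.append(((ori(q0,S,off)*R0.inv()).magnitude()+(ori(q1,S,off)*R1.inv()).magnitude(),S,off))
res.sort(key=lambda r:r[0]); print(res[:3], np.round(q1,3))
E
```

```text
[(0.0027021005641487874, [-1, 1, -1, 1, -1, 1, -1], np.float64(1.5707963267948966)), (0.5047767918355268, [-1, 1, 1, 1, -1, 1, -1], np.float64(1.5707963267948966)), (1.260023700436183, [-1, 1, 1, 1, -1, 1, -1], np.float64(0.7853981633974483))] [ 0.365  0.368 -0.058  2.215  0.924  0.043 -2.549]
```

```bash
H="python3 -m handwheel"
$H '[[[0,0,0],[-0.009,-0.11,0.018]],[[0,0,0],[-0.009,-0.11,0.018]],[[0,0,0],[-0.009,-0.11,0.018]],[[0,0,0],[-0.009,-0.11,0.018]],[[0,0,0],[0,0,0]]]'
cat >> fk.py <<'E'
S=[-1,1,-1,1,-1,1,-1]; seq="ZYZYZYZ"
def cols(q):
    R=Rn.identity(); out=[np.array([0,0,1.])]
    for k in range(7):
        R=R*Rn.from_euler(seq[k],S[k]*q[k]+(np.pi/2 if k==6 else 0))
        if k in(1,3,6): out.append(R.apply([0,0,1]))
    return np.array(out).T
E
python3 - <<'E'
from fk import *
s=robot.read_state(); q=s["joint_pos"]
q1=[.365,.368,-.058,2.215,.924,.043,-2.549]
A=np.vstack([cols(x) for x in(q0,q1,q)]); b=np.r_[207.751,-589.484,257.743,497.7,-218.6,315.4,s["ee_pos"]]
L,r,_,_=np.linalg.lstsq(A,b,rcond=None); print(L.round(1),(A@L-b).round(1)); print(np.round(q,3),s["qd"])
plan([484,-209,260],-18,0)
E
```

```text
time: 9.5
ee_pos: [503.4, -225.1, 309.7]
orientation: [3.002, -0.675, 0.337]
contact_force: [1.6, -0.6, 1.1]
finger_gap: 87.8
gripper_force: 0.0
[208.1 664.2 267.  314.4] [ 29.6   8.2 -16.6  12.2  40.7  15.5  -4.8   1.5   1.2]
[ 0.737  0.497 -0.631  1.909  0.559  0.671 -2.232] [-0.0553453  -0.05159454  0.09666473  0.16251503  0.14759648 -0.28410646
 -0.13688601]
t 9.5 pos [ 503.4 -225.1  309.7] turn [ 0.0115 -0.223  -0.1279] rows 2.0 | shift before turn [-0.0348 -0.0061  0.043 ] after turn [-0.0234 -0.0093  0.0497] F [ 1.6 -0.6  1.1] gap 87.8
```

```bash
H="python3 -m handwheel"
python3 -c "
from fk import *
import json;s=robot.read_state();json.dump([[q0,[207.751,-589.484,257.743]],[[.365,.368,-.058,2.215,.924,.043,-2.549],[497.7,-218.6,315.4]],[list(s['joint_pos']),list(s['ee_pos'])]],open('smp.json','w'))"
add(){ python3 -c "
from fk import *
import json;d=json.load(open('smp.json'));s=robot.read_state();d.append([list(s['joint_pos']),list(s['ee_pos'])]);json.dump(d,open('smp.json','w'))"; }
$H '[[[0,0,0],[0.006,-0.11,-0.06]],[[0,0,0],[0.006,-0.11,-0.06]],[[0,0,0],[0,0,0]]]' >/dev/null; add
$H '[[[-0.011,-0.005,0.025],[0,0,0]],[[-0.011,-0.005,0.025],[0,0,0]],[[0,0,0],[0,0,0]]]'; add
cat >> fk.py <<'E'
def cols2(q):
    R=Rn.identity(); out=[np.array([0,0,1.])]
    for k in range(7):
        R=R*Rn.from_euler(seq[k],S[k]*q[k]+(np.pi/2 if k==6 else 0))
        if k in(1,3,6): out.append(R.apply([0,0,1]))
        if k in(0,2,3,5): out.append(R.apply([1,0,0]))
    return np.array(out).T
E
python3 - <<'E'
from fk import *
import json
d=json.load(open('smp.json')); b=np.concatenate([p for _,p in d])
for f in(cols,cols2):
    A=np.vstack([f(x) for x,_ in d]); L,*_=np.linalg.lstsq(A,b,rcond=None); print(L.round(1),(A@L-b).round(1))
print(np.round(d[-1][0],3)); plan([484,-209,260],-18,0)
E
```

```text
time: 10.0
ee_pos: [477.6, -205.5, 254.8]
orientation: [3.098, -0.495, -0.006]
contact_force: [-1.4, 0.6, -1.1]
finger_gap: 88.0
gripper_force: 0.0
[231.2 648.5 277.7 314.6] [ 31.   10.6 -12.4  12.6  41.2  14.7  -2.2   7.2   3.3  -4.6  -0.8  -6.5
   4.9  -4.3   0.9]
[214.3 -72.3 749.9 -25.1 358.2 -31.6  53.5 358.7] [29.4  7.4 -5.   4.2  1.6 -4.1 -4.6  3.7  2.2 -7.2 -2.   6.9 -0.1 -7.
 -0. ]
[ 0.726  0.624 -0.671  1.866  0.518  0.836 -2.101]
t 10.0 pos [ 477.6 -205.5  254.8] turn [ 0.005   0.0034 -0.0027] rows 1.0 | shift before turn [ 0.0072  0.0014 -0.0052] after turn [ 0.0072  0.0014 -0.0052] F [-1.4  0.6 -1.1] gap 88.0
```

```bash
H="python3 -m handwheel"
$H '[[[0.03,0,0],[0,0.1,0]],[[0.03,0,0],[0,0.1,0]],[[0.03,0,0],[0,0.1,0]],[[0.03,0,0],[0,0.1,0]],[[0,0,0],[0,0,0]]]'
cat >> fk.py <<'E'
def fore(q):
    R=Rn.identity()
    for k in range(4): R=R*Rn.from_euler(seq[k],S[k]*q[k])
    return R.apply([0,0,1])
def j5row(st=.12,L=.315):
    s=robot.read_state(); q=s["joint_pos"]; a=Rn.from_rotvec(s["orientation"]).inv().apply(fore(q))
    r=np.array([0,0,L]); w=-st*a; M=Rn.from_rotvec(w)
    print("q",np.round(q,2),"row shift",(M.apply(r)-r).round(4),"turn",w.round(4),"pos",np.round(s["ee_pos"]),"t",s["time"])
E
python3 -c "
from fk import *
j5row()"
```

```text
time: 10.42
ee_pos: [596.8, -244.3, 279.9]
orientation: [2.972, -0.474, 0.621]
contact_force: [0.1, 0.6, 0.2]
finger_gap: 88.2
gripper_force: 0.0
q [ 0.63  0.59 -0.5   1.87  0.79  0.43 -2.31] row shift [ 0.0112  0.011  -0.0004] turn [-0.0367  0.0335 -0.1092] pos [ 597. -244.  280.] t 10.4167
```

```bash
H="python3 -m handwheel"
$H '[[[0.011,0.011,0],[-0.037,0.034,-0.109]],[[0.011,0.011,0],[-0.037,0.034,-0.109]],[[0.011,0.011,0],[-0.037,0.034,-0.109]],[[0.011,0.011,0],[-0.037,0.034,-0.109]],[[0.011,0.011,0],[-0.037,0.034,-0.109]]]' >/dev/null
python3 -c "
from fk import *
j5row()"
```

```text
q [ 0.49  0.57 -0.28  1.88  1.31  0.3  -2.26] row shift [ 0.0075  0.0082 -0.0002] turn [-0.0274  0.0224 -0.1147] pos [ 634. -301.  311.] t 10.8333
```

```bash
H="python3 -m handwheel"
for i in 1; do $H '[[[0.01,0.01,0],[-0.034,0.03,-0.112]],[[0.01,0.01,0],[-0.034,0.03,-0.112]],[[0.01,0.01,0],[-0.034,0.03,-0.112]],[[0.01,0.01,0],[-0.034,0.03,-0.112]],[[0.01,0.01,0],[-0.034,0.03,-0.112]]]' >/dev/null; done
python3 -c "
from fk import *
j5row()"
$H '[[[0.01,0.01,0],[-0.034,0.03,-0.112]],[[0.01,0.01,0],[-0.034,0.03,-0.112]],[[0.01,0.01,0],[-0.034,0.03,-0.112]],[[0.01,0.01,0],[-0.034,0.03,-0.112]],[[0.01,0.01,0],[-0.034,0.03,-0.112]]]' >/dev/null
python3 -c "
from fk import *
j5row()
plan([484,-209,250],162,-45)
plan([484,-209,250],162,-60)"
```

```text
q [ 0.5   0.58 -0.3   1.87  2.05  0.32 -2.4 ] row shift [ 0.0092  0.0075 -0.0002] turn [-0.0256  0.0279 -0.1139] pos [ 686. -316.  356.] t 11.25
q [ 0.6   0.6  -0.45  1.86  2.54  0.39 -2.25] row shift [ 0.0097  0.0107 -0.0003] turn [-0.0358  0.0288 -0.1109] pos [ 733. -290.  399.] t 11.6667
t 11.6667 pos [ 733.4 -290.3  399.4] turn [ 0.1657  0.2071 -1.4013] rows 12.0 | shift before turn [ 0.0419 -0.2599 -0.1478] after turn [ 0.2912  0.0003 -0.0798] F [ 0.3 -0.5 -0.2] gap 87.8
t 11.6667 pos [ 733.4 -290.3  399.4] turn [-0.0185 -0.0099 -1.4078] rows 12.0 | shift before turn [ 0.0419 -0.2599 -0.1478] after turn [ 0.2606  0.0003 -0.1525] F [ 0.3 -0.5 -0.2] gap 87.8
```

```bash
H="python3 -m handwheel"
add(){ python3 -c "
from fk import *
import json;d=json.load(open('smp.json'));s=robot.read_state();d.append([list(s['joint_pos']),list(s['ee_pos'])]);json.dump(d,open('smp.json','w'))"; }
add
$H '[[[0,0,0],[0,0,-0.117]],[[0,0,0],[0,0,-0.117]],[[0,0,0],[0,0,-0.117]],[[0,0,0],[0,0,-0.117]],[[0,0,0],[0,0,-0.117]]]' >/dev/null; add
$H '[[[0,0,0],[0,0,-0.117]],[[0,0,0],[0,0,-0.117]],[[0,0,0],[0,0,-0.117]],[[0,0,0],[0,0,-0.117]],[[0,0,0],[0,0,-0.117]]]' >/dev/null; add
$H '[[[0,0,0],[0,0,-0.117]],[[0,0,0],[0,0,-0.117]],[[0,0,0],[0,0,0]]]' >/dev/null; add
python3 - <<'E'
from fk import *
import json
d=json.load(open('smp.json')); b=np.concatenate([p for _,p in d])
for ex in(0,1):
  for f in(cols,cols2):
    A=np.vstack([np.c_[f(x),np.eye(3)[:,:2]] if ex else f(x) for x,_ in d]); L,*_=np.linalg.lstsq(A,b,rcond=None); print(L.round(1),np.abs(A@L-b).max().round(1))
print(np.round(d[-1][0],3)); plan([484,-209,250],162,-60); plan([484,-209,250],162,-50)
E
```

```text
[198.  664.7 266.6 302.2] 42.8
[252.3  57.3 555.9  53.2 280.6   5.2  47.5 220.8] 35.3
[352.2 555.7 336.9 319.1 -15.6 -39.9] 22.2
[290.8 -26.1 558.9  44.7 298.8 -48.8  10.5 295.6 -25.4 -34. ] 12.1
[ 0.352  0.567 -0.055  1.875  3.047  0.33  -1.467]
t 12.75 pos [ 733.3 -290.2  399. ] turn [-0.008  -0.0194 -0.0059] rows 1.0 | shift before turn [ 0.263  -0.0026 -0.1474] after turn [ 2.601e-01  2.000e-04 -1.525e-01] F [-0.5 -0.4 -0.7] gap 88.1
t 12.75 pos [ 733.3 -290.2  399. ] turn [-0.0074  0.1551 -0.0066] rows 2.0 | shift before turn [ 0.263  -0.0026 -0.1474] after turn [ 2.826e-01  2.000e-04 -1.050e-01] F [-0.5 -0.4 -0.7] gap 88.1
```

```bash
H="python3 -m handwheel"
$H '[[[0.036,0,-0.013],[0,0,0]],[[0.036,0,-0.013],[0,0,0]],[[0.036,0,-0.013],[0,0,0]],[[0.036,0,-0.013],[0,0,0]],[[0,0,0],[0,0,0]]]'
python3 -c "
from fk import *
plan([484,-209,180],162,-60);j5row()"
$H '[[[0.036,0,-0.013],[0,0,0]],[[0.036,0,-0.013],[0,0,0]],[[0.036,0,-0.013],[0,0,0]],[[0.036,0,-0.013],[0,0,0]],[[0,0,0],[0,0,0]]]'
python3 -c "
from fk import *
plan([484,-209,180],162,-60);j5row()"
```

```text
time: 13.17
ee_pos: [612.6, -249.9, 294.9]
orientation: [0.353, 2.109, -0.186]
contact_force: [-0.5, -0.4, -0.6]
finger_gap: 88.4
gripper_force: 0.0
t 13.1667 pos [ 612.6 -249.9  294.9] turn [-0.0088 -0.0382 -0.0124] rows 1.0 | shift before turn [ 0.1691 -0.0034 -0.053 ] after turn [ 0.167  -0.0008 -0.0595] F [-0.5 -0.4 -0.6] gap 88.4
q [ 0.38  0.64 -0.1   2.31  3.07  0.82 -1.49] row shift [-0.0011  0.0277 -0.0012] turn [-0.0878 -0.0072 -0.0815] pos [ 613. -250.  295.] t 13.1667
time: 13.58
ee_pos: [561.2, -213.9, 218.1]
orientation: [0.322, 2.112, -0.163]
contact_force: [-0.8, -0.1, -0.3]
finger_gap: 87.5
gripper_force: 0.0
t 13.5833 pos [ 561.2 -213.9  218.1] turn [ 0.0205 -0.0374 -0.    ] rows 1.0 | shift before turn [ 0.0722 -0.0182 -0.0436] after turn [ 0.0705 -0.0192 -0.0459] F [-0.8 -0.1 -0.3] gap 87.5
q [ 0.58  0.88 -0.5   2.52  2.89  1.26 -1.2 ] row shift [-0.0123  0.0338 -0.0021] turn [-0.1067 -0.0411 -0.0364] pos [ 561. -214.  218.] t 13.5833
```

Joint 4's limit rules out a 60° tilt this close in. Plan: grasp in the rack at 35° tilt, lay the stage feet-down on free bench further out, regrasp it at 30° tilt, then mount it.

```bash
H="python3 -m handwheel"
$H '[[[0,0,0],[0.005,0.11,0]],[[0,0,0],[0.005,0.11,0]],[[0,0,0],[0.005,0.11,0]],[[0,0,0],[0.005,0.07,0]],[[0,0,0],[0,0,0]]]'
python3 -c "
from fk import *
plan([484,-209,190],162,-35);j5row()"
```

```text
time: 14.0
ee_pos: [565.1, -220.9, 223.5]
orientation: [0.375, 2.413, -0.166]
contact_force: [0.2, -0.1, 0.4]
finger_gap: 87.9
gripper_force: 0.0
t 14.0 pos [ 565.1 -220.9  223.5] turn [-0.0168  0.0958  0.011 ] rows 1.0 | shift before turn [ 0.0834 -0.0132 -0.0267] after turn [ 0.0854 -0.0137 -0.0189] F [ 0.2 -0.1  0.4] gap 87.9
q [ 0.51  0.66 -0.36  2.29  2.67  0.56 -1.08] row shift [-0.0085  0.0181 -0.0006] turn [-0.0561 -0.03   -0.1017] pos [ 565. -221.  224.] t 14.0
```

```bash
H="python3 -m handwheel"
$H '[[[0,0,0],[-0.017,0.096,0.011]],[[0.0285,-0.0046,-0.0063],[0,0,0]],[[0.0285,-0.0046,-0.0063],[0,0,0]],[[0.0285,-0.0046,-0.0063],[0,0,0]],[[0,0,0],[0,0,0]]]'
python3 -c "
from fk import *
plan([484,-209,190],162,-35);j5row()"
```

```text
time: 14.42
ee_pos: [473.1, -207.8, 181.8]
orientation: [0.396, 2.512, -0.128]
contact_force: [-1.4, 0.4, -0.2]
finger_gap: 88.0
gripper_force: 0.0
t 14.4167 pos [ 473.1 -207.8  181.8] turn [-0.0027 -0.0069  0.0026] rows 1.0 | shift before turn [-0.0135  0.0022 -0.0007] after turn [-0.0135  0.0022 -0.0006] F [-1.4  0.4 -0.2] gap 88.0
q [ 0.59  0.71 -0.43  2.49  2.72  0.69 -1.13] row shift [-0.0093  0.022  -0.0009] turn [-0.0686 -0.0327 -0.0928] pos [ 473. -208.  182.] t 14.4167
```

```bash
H="python3 -m handwheel"
$H '[[[-0.008,0,0],[0,0.08,0]],[[0,0,0],[0,0,0]],[[0,0,0],[0,0,0]]]'
python3 -c "
from fk import *
plan([479,-207.5,150],162,-30);plan([479,-207.5,75],162,-30);j5row()
a,_=grab('top'); b,_=grab('side')
save(np.hstack([cv2.resize(i[y:y+100,x:x+100],(400,400),interpolation=cv2.INTER_CUBIC) for i,x,y in((a,265,180),(b,200,170))]),'pics/rk.png')"
```

```text
time: 14.67
ee_pos: [487.2, -211.4, 189.1]
orientation: [0.402, 2.565, -0.124]
contact_force: [-0.7, -0.8, 0.3]
finger_gap: 88.2
gripper_force: 0.0
t 14.6667 pos [ 487.2 -211.4  189.1] turn [-0.0055  0.0272  0.0049] rows 1.0 | shift before turn [0.0281 0.0014 0.0286] after turn [0.0274 0.0011 0.0294] F [-0.7 -0.8  0.3] gap 88.2
t 14.6667 pos [ 487.2 -211.4  189.1] turn [-0.0055  0.0272  0.0049] rows 1.0 | shift before turn [0.0674 0.002  0.0925] after turn [0.0649 0.0011 0.0943] F [-0.7 -0.8  0.3] gap 88.2
q [ 0.55  0.66 -0.37  2.4   2.66  0.5  -1.07] row shift [-0.0079  0.0164 -0.0005] turn [-0.0507 -0.0279 -0.1051] pos [ 487. -211.  189.] t 14.6667
```

View pics/rk.png

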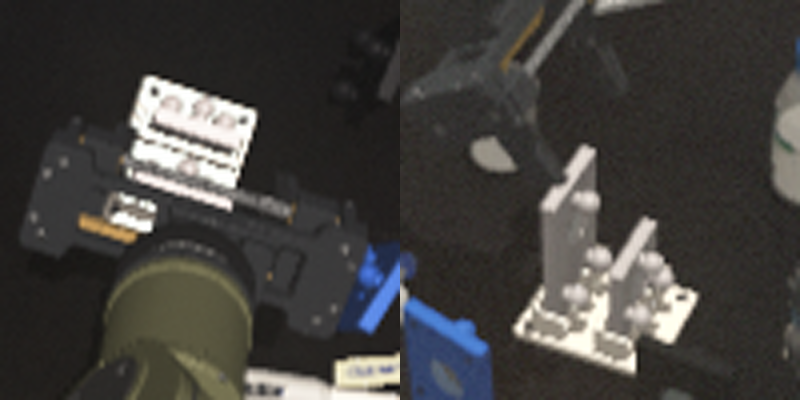

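The gripper stands square above and behind the long stage (top crop (185,190); side crop, stage top at (565,185)). The blue decoy comes close to the gripper's right end, so I check where it is first.

```bash
python3 - <<'E'
from h import *
for n,x0,y0,x1,y1 in(("top",335,230,385,275),("side",190,230,240,300)):
    im,c=grab(n); q=im[y0:y1,x0:x1].astype(int); m=(q[...,2]-q[...,0]>50); ys,xs=np.nonzero(m); r=cv2.boxPoints(cv2.minAreaRect(np.c_[xs+x0,ys+y0].astype(np.float32)))
    for z in(0,70,120): print(n,z,[onz(c,u,v,z)[:2].round(0).tolist() for u,v in r])
E
```

```text
top 0 [[405.0, -324.0], [467.0, -367.0], [448.0, -396.0], [386.0, -353.0]]
top 70 [[405.0, -311.0], [464.0, -351.0], [446.0, -379.0], [387.0, -338.0]]
top 120 [[406.0, -302.0], [462.0, -340.0], [444.0, -366.0], [388.0, -328.0]]
side 0 [[348.0, -168.0], [408.0, -153.0], [454.0, -352.0], [399.0, -364.0]]
side 70 [[366.0, -236.0], [422.0, -222.0], [464.0, -406.0], [413.0, -418.0]]
side 120 [[378.0, -284.0], [431.0, -271.0], [471.0, -445.0], [423.0, -456.0]]
```

```bash
H="python3 -m handwheel"
$H '[[[-0.0005,0.001,-0.005],[-0.005,0.027,0.005]],[[0.01,0,0.015],[0,0,0]],[[0.013,0,0.02],[0,0,0]],[[0,0,0],[0,0,0]],[[0,0,0],[0,0,0]]]' 0.088
python3 -c "
from fk import *
plan([479,-207.5,75],162,-30);j5row()"
```

```text
time: 15.28
ee_pos: [480.2, -206.8, 149.0]
orientation: [0.409, 2.6, -0.104]
contact_force: [0.2, -0.7, 0.8]
finger_gap: 88.2
gripper_force: 0.0
t 15.2833 pos [ 480.2 -206.8  149. ] turn [ 0.0034 -0.0105  0.001 ] rows 1.0 | shift before turn [ 0.0371 -0.0012  0.064 ] after turn [ 0.0378 -0.001   0.0636] F [ 0.2 -0.7  0.8] gap 88.2
q [ 0.56  0.76 -0.39  2.42  2.68  0.57 -1.08] row shift [-0.0088  0.0185 -0.0007] turn [-0.0574 -0.0308 -0.1008] pos [ 480. -207.  149.] t 15.2833
```

```bash
H="python3 -m handwheel"
$H '[[[0.009,0,0.016],[0.001,-0.01,0]],[[0.009,0,0.016],[0,0,0]],[[0.0095,0,0.016],[0,0,0]],[[0.0095,0,0.0155],[0,0,0]],[[0,0,0],[0,0,0]]]' 
python3 -c "
from fk import *
plan([479,-207.5,75],162,-30);j5row()"
$H '[[[0,0,0],[0,0,0]],[[0,0,0],[0,0,0]],[[0,0,0],[0,0,0]],[[0,0,0],[0,0,0]],[[0,0,0],[0,0,0]]]' 0.055 20
python3 -c "
from fk import *
plan([479,-207.5,75],162,-30);j5row()"
```

```text
time: 15.7
ee_pos: [480.6, -207.1, 75.1]
orientation: [0.409, 2.59, -0.108]
contact_force: [-0.5, 0.8, 0.0]
finger_gap: 88.1
gripper_force: 0.0
t 15.7 pos [ 480.6 -207.1   75.1] turn [0.0017 0.0003 0.0006] rows 1.0 | shift before turn [ 0.0012 -0.0009 -0.0006] after turn [ 0.0012 -0.0009 -0.0006] F [-0.5  0.8  0. ] gap 88.1
q [ 0.57  0.97 -0.41  2.44  2.75  0.81 -1.11] row shift [-0.0112  0.0251 -0.0012] turn [-0.0782 -0.0387 -0.0824] pos [ 481. -207.   75.] t 15.7
time: 16.12
ee_pos: [482.0, -206.7, 78.3]
orientation: [0.405, 2.585, -0.108]
contact_force: [-0.9, 1.8, 7.4]
finger_gap: 65.6
gripper_force: 20.0
t 16.1167 pos [ 482.  -206.7   78.3] turn [0.0028 0.0059 0.0027] rows 1.0 | shift before turn [ 0.0039 -0.0017  0.0016] after turn [ 0.0039 -0.0017  0.0016] F [-0.9  1.8  7.4] gap 65.6
q [ 0.57  0.96 -0.41  2.44  2.75  0.81 -1.11] row shift [-0.0112  0.0251 -0.0012] turn [-0.0782 -0.0388 -0.0824] pos [ 482. -207.   78.] t 16.1167
```

```bash
H="python3 -m handwheel"
$H '[[[0,0,0],[0,0,0]],[[0,0,0],[0,0,0]],[[-0.003,0,-0.0052],[0,0,0]],[[-0.006,0,-0.0104],[0,0,0]],[[-0.009,0,-0.0156],[0,0,0]]]' 0.055 50
$H '[[[-0.01,0,-0.0173],[0,0,0]],[[-0.01,0,-0.0173],[0,0,0]],[[-0.01,0,-0.0173],[0,0,0]],[[-0.01,0,-0.0173],[0,0,0]],[[-0.01,0,-0.0173],[0,0,0]]]'
$H '[[[-0.01,0,-0.0173],[0,0,0]],[[-0.005,0,-0.0087],[0,0,0]],[[0,0,0],[0,0,0]]]'
python3 - <<'E'
from fk import *
plan([620,75,240],180,-30)
a,_=grab('top'); b,_=grab('side')
save(np.hstack([cv2.resize(i[y:y+100,x:x+100],(400,400),interpolation=cv2.INTER_CUBIC) for i,x,y in((a,265,180),(b,200,130))]),'pics/lift.png')
E
```

```text
time: 16.53
ee_pos: [480.0, -207.2, 111.8]
orientation: [0.41, 2.591, -0.108]
contact_force: [-0.0, 0.9, -6.4]
finger_gap: 65.6
gripper_force: 50.0
time: 16.95
ee_pos: [478.7, -206.6, 213.0]
orientation: [0.409, 2.591, -0.107]
contact_force: [0.2, 0.8, -6.1]
finger_gap: 65.3
gripper_force: 50.0
time: 17.2
ee_pos: [480.0, -207.1, 244.7]
orientation: [0.408, 2.586, -0.11]
contact_force: [-0.1, -1.3, -6.0]
finger_gap: 65.4
gripper_force: 50.0
t 17.2 pos [ 480.  -207.1  244.7] turn [-0.1566  0.0044 -0.2706] rows 3.0 | shift before turn [-0.0377  0.3115  0.0275] after turn [-0.1189  0.2821  0.074 ] F [-0.1 -1.3 -6. ] gap 65.4
```

View pics/lift.png

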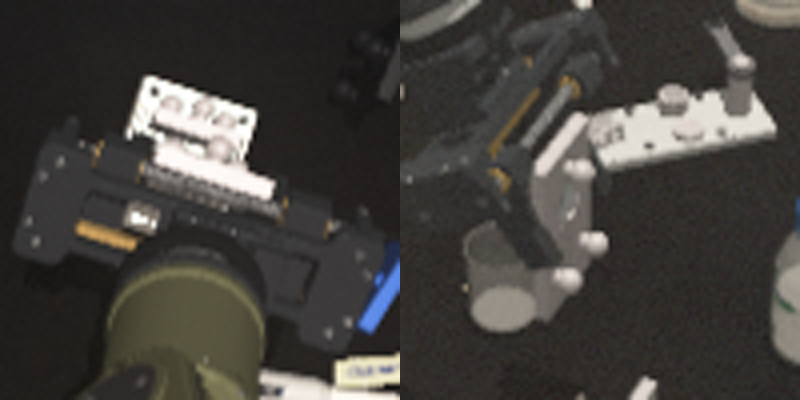

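```bash
H="python3 -m handwheel"
$H '[[[-0.002,0.016,0.0014],[0,0,0]],[[-0.0038,0.031,0.0028],[0,0,0]],[[-0.0038,0.031,0.0028],[0,0,0]],[[-0.0038,0.031,0.0028],[0,0,0]],[[-0.0038,0.031,0.0028],[0,0,0]]]' >/dev/null
$H '[[[-0.0038,0.031,0.0028],[0,0,0]],[[-0.0038,0.031,0.0028],[0,0,0]],[[-0.0038,0.031,0.0028],[0,0,0]],[[-0.0038,0.031,0.0028],[0,0,0]],[[-0.0038,0.031,0.0028],[0,0,0]]]' >/dev/null
$H '[[[-0.002,0.016,0.0014],[0,0,0]],[[0,0,0],[0,0,0]]]' >/dev/null
python3 - <<'E'
from fk import *
plan([620,75,240],187,-60);j5row()
E
```

```text
t 18.3 pos [605.8  52.  233.6] turn [-0.3131 -0.5237 -0.3068] rows 5.0 | shift before turn [-0.0089  0.0262 -0.0025] after turn [-0.014   0.0211  0.0114] F [ 0.2 -0.2 -6.5] gap 65.5
q [-0.55  0.64  0.38  2.1   1.5   0.06 -0.51] row shift [-0.002   0.0013 -0.    ] turn [-0.0036 -0.0065 -0.1198] pos [606.  52. 234.] t 18.3
```

```bash
H="python3 -m handwheel"
$H '[[[0,0,0],[-0.05,-0.085,-0.05]],[[0,0,0],[-0.05,-0.085,-0.05]],[[0,0,0],[-0.05,-0.085,-0.05]],[[0,0,0],[-0.05,-0.085,-0.05]],[[0,0,0],[0,0,0]]]'
python3 - <<'E'
from fk import *
plan([620,75,240],187,-60);j5row()
E
```

```text
time: 18.72
ee_pos: [587.3, 27.0, 217.6]
orientation: [0.225, 2.497, -0.13]
contact_force: [-1.8, -1.6, -7.6]
finger_gap: 64.9
gripper_force: 50.0
t 18.7167 pos [587.3  27.  217.6] turn [-0.2638 -0.412  -0.1807] rows 4.0 | shift before turn [-0.0331  0.0524 -0.0061] after turn [-0.0386  0.0436  0.022 ] F [-1.8 -1.6 -7.6] gap 64.9
q [-0.18  0.64 -0.17  2.27  2.23  0.52 -1.07] row shift [-0.0081  0.0171 -0.0006] turn [-0.0528 -0.0287 -0.1039] pos [587.  27. 218.] t 18.7167
```

```bash
H="python3 -m handwheel"
$H '[[[-0.009,0.012,0],[-0.066,-0.1,-0.045]],[[-0.009,0.012,0.002],[-0.066,-0.1,-0.045]],[[-0.009,0.012,0.004],[-0.066,-0.1,-0.045]],[[-0.009,0.012,0.005],[-0.066,-0.1,-0.045]],[[0,0,0],[0,0,0]]]'
python3 - <<'E'
from fk import *
plan([620,75,150],187,-60);j5row()
E
```

```text
time: 19.13
ee_pos: [627.4, 72.4, 233.1]
orientation: [-0.118, 2.115, 0.064]
contact_force: [-0.2, -1.1, -8.0]
finger_gap: 65.5
gripper_force: 50.0
t 19.1333 pos [627.4  72.4 233.1] turn [-0.011  -0.0237 -0.0044] rows 1.0 | shift before turn [0.0746 0.0036 0.0372] after turn [0.0755 0.0035 0.0354] F [-0.2 -1.1 -8. ] gap 65.5
q [-0.01  0.82 -0.39  2.44  2.83  1.17 -1.28] row shift [-0.0092  0.0335 -0.0019] turn [-0.1059 -0.0316 -0.0467] pos [627.  72. 233.] t 19.1333
```

```bash
H="python3 -m handwheel"
$H '[[[0.024,0.003,0.013],[-0.011,-0.024,-0.004]],[[0.03,0,0.017],[0,0,0]],[[0.03,0,0.017],[0,0,0]],[[0.03,0,0.017],[0,0,0]],[[0,0,0],[0,0,0]]]'
python3 - <<'E'
from fk import *
plan([620,75,45],187,-60);j5row()
a,_=grab('top'); b,_=grab('side')
save(np.hstack([cv2.resize(i[y:y+100,x:x+100],(400,400),interpolation=cv2.INTER_CUBIC) for i,x,y in((a,190,145),(b,240,120))]),'pics/lay.png')
E
```

```text
time: 19.55
ee_pos: [623.6, 75.0, 94.2]
orientation: [-0.128, 2.106, 0.067]
contact_force: [-2.2, 0.0, -8.7]
finger_gap: 65.3
gripper_force: 50.0
t 19.55 pos [623.6  75.   94.2] turn [-0.0044 -0.0152  0.0019] rows 1.0 | shift before turn [0.044  0.0006 0.0222] after turn [0.0443 0.0004 0.0215] F [-2.2  0.  -8.7] gap 65.3
q [-0.02  1.2  -0.36  2.43  2.94  1.53 -1.29] row shift [-0.0104  0.0362 -0.0023] turn [-0.1151 -0.0335 -0.0052] pos [624.  75.  94.] t 19.55
```

View pics/lay.png

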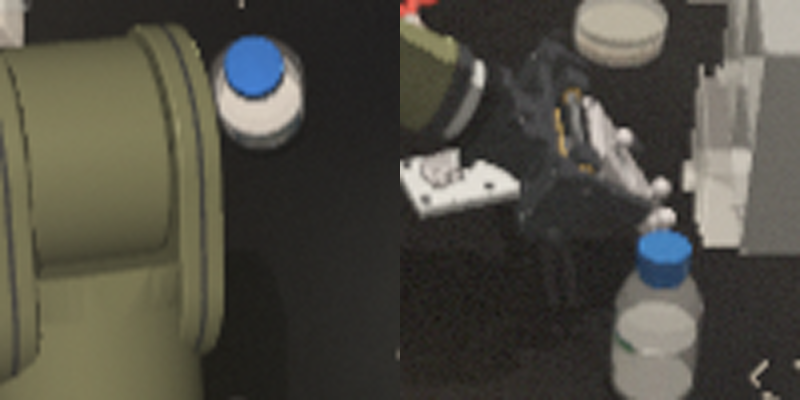

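The side view shows the stage's feet pointing up and outward, so laying it feet-down needs a half turn about the tool axis first. Joint 7 has room for it. I rise, then turn.

```bash
H="python3 -m handwheel"
$H '[[[-0.03,0,-0.017],[0,0,0]],[[-0.03,0,-0.017],[0,0,0]],[[-0.03,0,-0.017],[0,0,0]],[[-0.01,0,-0.006],[0,0,0]],[[0,0,0],[0,0,0]]]' >/dev/null
$H '[[[0,0,0],[0,0,-0.117]],[[0,0,0],[0,0,-0.117]],[[0,0,0],[0,0,-0.117]],[[0,0,0],[0,0,-0.117]],[[0,0,0],[0,0,-0.117]]]' >/dev/null
$H '[[[0,0,0],[0,0,-0.117]],[[0,0,0],[0,0,-0.117]],[[0,0,0],[0,0,-0.117]],[[0,0,0],[0,0,-0.117]],[[0,0,0],[0,0,-0.117]]]' >/dev/null
python3 - <<'E'
from fk import *
plan([620,75,200],7,60);j5row()
E
```

```text
t 20.9 pos [626.1  77.5 223.9] turn [-0.0099 -0.0033 -1.9669] rows 17.0 | shift before turn [0.0108 0.0214 0.0062] after turn [-0.0238  0.0017  0.0064] F [ 0.2 -0.5 -6.2] gap 65.1
q [-0.26  0.86  0.02  2.48  3.04  1.25 -0.44] row shift [-0.0321  0.0159 -0.002 ] turn [-0.0487 -0.103  -0.0377] pos [626.  77. 224.] t 20.9
```

```bash
H="python3 -m handwheel"
$H '[[[0,0,0],[0,0,-0.117]],[[0,0,0],[0,0,-0.117]],[[0,0,0],[0,0,-0.117]],[[0,0,0],[0,0,-0.117]],[[0,0,0],[0,0,-0.117]]]' >/dev/null
$H '[[[0,0,0],[0,0,-0.117]],[[0,0,0],[0,0,-0.117]],[[0,0,0],[0,0,-0.117]],[[0,0,0],[0,0,-0.117]],[[0,0,0],[0,0,-0.117]]]' >/dev/null
$H '[[[0,0,0],[0,0,-0.117]],[[0,0,0],[0,0,-0.117]],[[0,0,0],[0,0,-0.117]],[[0,0,0],[0,0,-0.117]],[[0,0,0],[0,0,-0.117]]]' >/dev/null
$H '[[[0,0,0],[0,0,-0.117]],[[0,0,0],[0,0,-0.09]],[[0,0,0],[0,0,0]]]' >/dev/null
python3 - <<'E'
from fk import *
plan([615,75,100],7,60);plan([512,195,150],23.8,60);j5row()
E
```

```text
t 22.4 pos [625.9  79.  222.7] turn [-0.0055 -0.0072 -0.0086] rows 1.0 | shift before turn [-0.1123  0.0039  0.0507] after turn [-0.1119  0.0026  0.0516] F [ 0.5  1.2 -6.2] gap 64.8
t 22.4 pos [625.9  79.  222.7] turn [ 0.249  -0.0087 -0.1542] rows 3.0 | shift before turn [-0.1132 -0.1283 -0.0494] after turn [-0.0917 -0.1521 -0.0134] F [ 0.5  1.2 -6.2] gap 64.8
q [-0.63  1.04  0.73  2.5   3.38  1.36  0.93] row shift [-0.0224 -0.0293 -0.0022] turn [ 0.0942 -0.0701 -0.0248] pos [626.  79. 223.] t 22.4
```

```bash
H="python3 -m handwheel"
$H '[[[-0.032,0.001,0.013],[-0.005,-0.007,-0.009]],[[-0.032,0.001,0.013],[0,0,0]],[[-0.032,0,0.014],[0,0,0]],[[-0.016,0,0.01],[0,0,0]],[[0,0,0],[0,0,0]]]'
python3 - <<'E'
from fk import *
plan([615,75,45],7,60);j5row()
b,_=grab('side'); save(cv2.resize(b[130:210,260:360],(500,400),interpolation=cv2.INTER_CUBIC),'pics/lay2.png')
E
```

```text
time: 22.82
ee_pos: [613.3, 75.8, 95.2]
orientation: [-2.666, -0.156, -1.528]
contact_force: [-0.3, -0.1, -6.6]
finger_gap: 65.3
gripper_force: 50.0
t 22.8167 pos [613.3  75.8  95.2] turn [-0.0014  0.0062 -0.0062] rows 1.0 | shift before turn [-0.0425  0.0013  0.0268] after turn [-0.0427  0.001   0.0265] F [-0.3 -0.1 -6.6] gap 65.3
q [-0.58  1.36  0.59  2.49  3.19  1.63  0.92] row shift [-0.0228 -0.0299 -0.0023] turn [ 0.095  -0.0729  0.0072] pos [613.  76.  95.] t 22.8167
```

View pics/lay2.png

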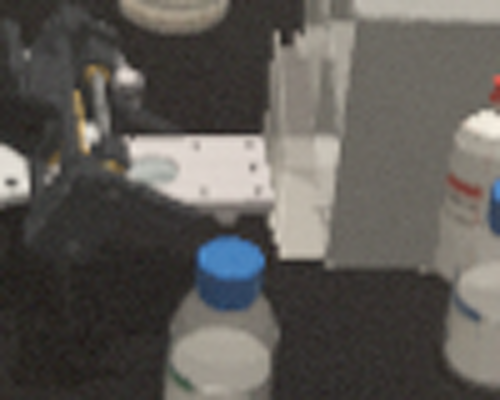

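The stage is level with its feet down, and the window at (155,168) is on the gripper's side. Its far end is near the cabinet, so I pull it back a little while lowering.

```bash
H="python3 -m handwheel"
$H '[[[-0.022,0,0.005],[0,0.006,-0.006]],[[-0.022,0,0.005],[0,0,0]],[[-0.006,0,0.004],[0,0,0]],[[0,0,0],[0,0,0]]]'
python3 - <<'E'
from fk import *
plan([603,75,30],7,60);j5row()
E
```

```text
time: 23.2
ee_pos: [602.3, 73.0, 50.0]
orientation: [-2.66, -0.166, -1.549]
contact_force: [1.6, -0.1, -6.1]
finger_gap: 65.2
gripper_force: 50.0
t 23.2 pos [602.3  73.   50. ] turn [ 0.0016 -0.0072  0.003 ] rows 1.0 | shift before turn [-0.0169 -0.0019  0.0107] after turn [-0.0168 -0.0019  0.0108] F [ 1.6 -0.1 -6.1] gap 65.2
q [-0.58  1.49  0.53  2.48  3.09  1.74  0.91] row shift [-0.0226 -0.0295 -0.0022] turn [ 0.0933 -0.0728  0.0198] pos [602.  73.  50.] t 23.2
```

```bash
H="python3 -m handwheel"
$H '[[[-0.006,0,0.0035],[0,-0.007,0]],[[-0.006,0,0.0035],[0,0,0]],[[-0.002,0,0.001],[0,0,0]],[[0,0,0],[0,0,0]]]' | head -4
$H '[[[-0.0017,0,0.001],[0,0,0]],[[-0.0017,0,0.001],[0,0,0]],[[0,0,0],[0,0,0]]]' | sed -n '2p;4p'
$H '[[[-0.0017,0,0.001],[0,0,0]],[[-0.0009,0,0.0005],[0,0,0]],[[0,0,0],[0,0,0]]]' | sed -n '2p;4p'
```

```text
time: 23.53
ee_pos: [602.0, 72.6, 33.8]
orientation: [-2.667, -0.167, -1.541]
contact_force: [-0.5, 0.7, -6.3]
ee_pos: [601.6, 72.3, 29.3]
contact_force: [0.0, 0.1, -6.2]
ee_pos: [601.6, 72.2, 26.2]
contact_force: [0.5, 0.5, -5.7]
```

```bash
H="python3 -m handwheel"
$H '[[[-0.0009,0,0.0005],[0,0,0]],[[-0.0009,0,0.0005],[0,0,0]],[[0,0,0],[0,0,0]]]' | sed -n '2p;4p'
$H '[[[-0.0009,0,0.0005],[0,0,0]],[[-0.0009,0,0.0005],[0,0,0]],[[0,0,0],[0,0,0]]]' | sed -n '2p;4p'
```

```text
ee_pos: [601.6, 72.2, 24.3]
contact_force: [0.1, 0.5, -6.4]
ee_pos: [601.8, 72.1, 23.8]
contact_force: [-3.9, 0.9, 2.6]
```

```bash
H="python3 -m handwheel"
$H '[[[0,0,0],[0,0,0]],[[0,0,0],[0,0,0]],[[0,0,0],[0,0,0]],[[0.004,0,-0.002],[0,0,0]],[[0.008,0,-0.005],[0,0,0]]]' 0.088 | sed -n '2p;4p;5p'
$H '[[[0.026,0,-0.015],[0,0,0]],[[0.026,0,-0.015],[0,0,0]],[[0.026,0,-0.015],[0,0,0]],[[0.026,0,-0.015],[0,0,0]],[[0.026,0,-0.015],[0,0,0]]]' >/dev/null
$H '[[[0,0,0],[0,-0.11,0]],[[0,0,0],[0,-0.11,0]],[[0,0,0],[0,-0.11,0]],[[0,0,0],[0,-0.11,0]],[[0,0,0],[0,-0.08,0]]]' | sed -n '2p;4p'
cat > meas.py <<'E'
from fk import *
def meas(n,z,roi,th=105):
    im,c=grab(n); x0,y0,x1,y1=roi; g=im[y0:y1,x0:x1].min(2); m=(g>th).astype(np.uint8)
    k,l,s,_=cv2.connectedComponentsWithStats(m)
    for i in range(1,k):
        if s[i,4]>80:
            ys,xs=np.nonzero(l==i); P=np.array([onz(c,u+x0,v+y0,z)[:2] for u,v in zip(xs,ys)],np.float32); print(n,s[i].tolist(),[np.round(t,1) for t in cv2.minAreaRect(P)])
E
python3 - <<'E'
from meas import *
meas("top",28,(190,120,250,260)); meas("side",28,(285,130,330,200))
plan([612,73.5,60],7,30);j5row()
E
```

```text
ee_pos: [601.7, 72.4, 36.2]
contact_force: [-0.0, 0.7, -0.1]
finger_gap: 88.0
ee_pos: [602.7, 73.6, 179.6]
contact_force: [0.5, 1.3, -1.3]
top [0, 18, 6, 21, 105] [array([721.1, 115.6]), array([58.8, 14.3]), np.float64(0.4)]
top [0, 43, 28, 22, 430] [array([644.8,  83.4]), array([55.7, 82. ]), np.float64(6.6)]
top [16, 66, 14, 12, 131] [array([594.3,  58.1]), array([30.3, 36.9]), np.float64(6.6)]
top [52, 128, 8, 12, 83] [array([417.8, -34.5]), array([19.6, 30.7]), np.float64(89.6)]
side [26, 0, 19, 53, 640] [array([713.8, 240.7]), array([319.8,  58.9]), np.float64(85.1)]
side [0, 45, 29, 25, 360] [array([638.4,  47.2]), array([ 88.7, 123.5]), np.float64(5.0)]
t 25.8833 pos [606.1  74.1 181.8] turn [-0.0027 -0.1269 -0.0071] rows 2.0 | shift before turn [-0.0692  0.002   0.1004] after turn [-0.0559  0.0013  0.1084] F [1.3 0.  0.5] gap 88.0
q [-0.46  0.77  0.38  2.29  3.48  0.57  1.07] row shift [-0.0106 -0.0174 -0.0007] turn [ 0.0569 -0.0309 -0.101 ] pos [606.  74. 182.] t 25.8833
```

```bash
python3 - <<'E'
from h import *
a,_=grab('top'); b,_=grab('side')
save(np.hstack([cv2.resize(i[y:y+75,x:x+50],(400,600),interpolation=cv2.INTER_CUBIC) for i,x,y in((a,180,145),(b,275,135))]),'pics/last.png')
E
```

```text
(no output)
```

View pics/last.png

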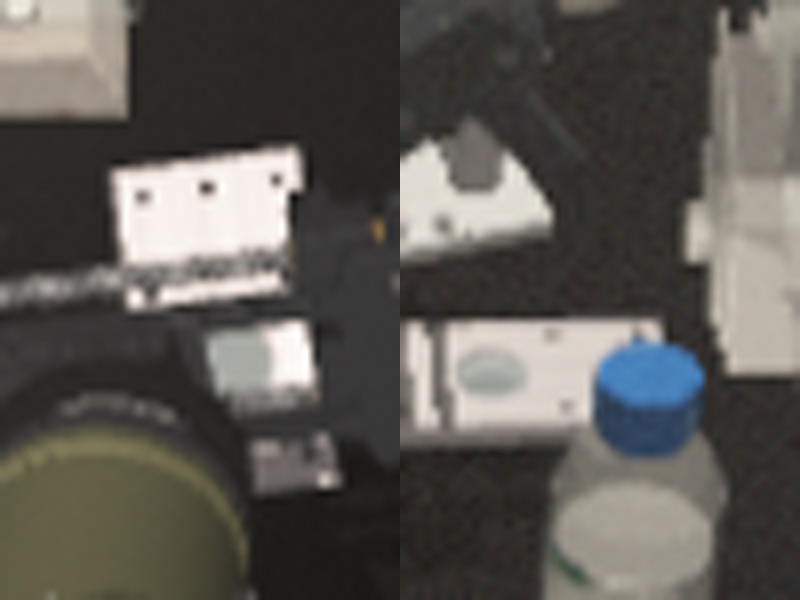

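The stage lies flat on the bench, window on the near side. Its far edge runs from crop (110,168) to (300,148) in the top view. In the side view the far corner is at (662,320) and the window at (492,373).

```bash
python3 - <<'E'
from fk import *
_,ca=grab('top');_,cb=grab('side')
A=onz(ca,180+110/8,145+168/8,28)[:2];B=onz(ca,180+300/8,145+148/8,28)[:2]; C=onz(cb,275+262/8,135+320/8,28)[:2]; W=onz(cb,275+92/8,135+373/8,28)[:2]
d=A-B; print("corners",A,B,"width",np.hypot(*d),"side corner",C,"window",W); n=np.array([d[1],-d[0]])/np.hypot(*d); yaw=np.degrees(np.arctan2(n[1],n[0]))
print("yaw",yaw,"centre",(A+B)/2-60*n,"centre from window",W+14*n, "from side corner",C-60*n-33*np.array([-n[1],n[0]]))
E
```

```text
corners [668.47058122 111.70192254] [675.04717797  44.0055294 ] width 68.01509588652901 side corner [669.1357765  111.91814677] window [598.83831716  70.01240433]
yaw 5.548781298463497 centre [612.04002549  72.05213443] centre from window [612.77271645  71.36610902] from side corner [612.60779774  73.27118548]
```

```bash
python3 - <<'E'
from fk import *
_,ca=grab('top')
print("cone",onz(ca,125+162/5.333,175+215/5.333,28),"groove",onz(ca,125+250/5.333,175+328/5.333,28),"pred 528.8,224.9 / 469.2,176.7")
plan([612,72.5,100],7,30);plan([612,72.5,26],7,30)
E
```

```text
cone [528.23433262 218.6568959   28.        ] groove [467.95277682 171.58881981  28.        ] pred 528.8,224.9 / 469.2,176.7
t 26.1333 pos [602.   74.4 176.6] turn [-0.0024 -0.1174 -0.0056] rows 1.0 | shift before turn [-0.038   0.0035  0.0671] after turn [-0.0299  0.0031  0.0711] F [0.9 0.1 0.9] gap 88.0
t 26.1333 pos [602.   74.4 176.6] turn [-0.0024 -0.1174 -0.0056] rows 1.0 | shift before turn [-0.0823  0.0038  0.1265] after turn [-0.0669  0.0031  0.1352] F [0.9 0.1 0.9] gap 88.0
```

```bash
python3 - <<'E'
from fk import *
from meas import meas
for n,x0,y0,x1,y1 in(("top",125,175,200,260),("side",230,130,310,185)):
    im,c=grab(n); g=cv2.resize(cv2.cvtColor(im[y0:y1,x0:x1],cv2.COLOR_RGB2GRAY),None,fx=6,fy=6,interpolation=cv2.INTER_CUBIC)
    g=cv2.createCLAHE(3,(4,4)).apply(g); cs=cv2.HoughCircles(g,cv2.HOUGH_GRADIENT,1,30,param1=80,param2=18,minRadius=14,maxRadius=34)
    for u,v,r in (cs[0][:8] if cs is not None else []): 
        U,V=(u+.5)/6-.5+x0,(v+.5)/6-.5+y0; print(n,round(U,1),round(V,1),"r",round(r/6,1),onz(c,U,V,28)[:2].round(0),onz(c,U,V,62)[:2].round(0))
meas("top",12,(120,170,205,265),110); meas("top",12,(120,170,205,265),60)
E
```

```text
top 153.2 216.2 r 4.2 [526. 225.] [523. 215.]
top 172.2 201.7 r 2.4 [566. 172.] [562. 164.]
top 151.0 205.2 r 5.4 [557. 231.] [553. 222.]
top 148.2 191.5 r 3.7 [596. 240.] [591. 230.]
top 161.2 209.3 r 3.1 [545. 203.] [541. 194.]
top 159.2 227.3 r 5.6 [494. 208.] [492. 198.]
top 169.8 212.5 r 2.4 [536. 178.] [532. 170.]
top 172.0 226.2 r 3.5 [497. 172.] [495. 164.]
side 275.3 177.8 r 4.6 [561.  87.] [562.  44.]
side 267.3 154.8 r 4.6 [526. 216.] [528. 168.]
side 283.8 155.3 r 3.9 [584. 218.] [585. 171.]
side 283.7 178.3 r 5.2 [589.  87.] [589.  44.]
side 288.8 161.7 r 4.4 [603. 182.] [603. 135.]
side 248.0 162.0 r 3.5 [462. 167.] [466. 121.]
side 278.7 155.8 r 3.5 [566. 214.] [567. 166.]
side 274.2 151.3 r 3.0 [549. 240.] [551. 191.]
top [74, 0, 11, 16, 143] [array([638.3,  99.3]), array([44. , 28.9]), np.float64(0.2)]
top [9, 18, 24, 15, 116] [array([589.7, 265.8]), array([20.3, 72.5]), np.float64(18.2)]
top [24, 30, 31, 35, 607] [array([531.9, 204.3]), array([111.2,  72.4]), np.float64(25.3)]
top [43, 0, 42, 18, 280] [array([635.7, 143.6]), array([118. ,  49.7]), np.float64(89.4)]
top [7, 17, 78, 60, 1612] [array([541.7, 203.6]), array([214.7, 134.8]), np.float64(68.0)]
top [0, 70, 36, 25, 97] [array([434.5, 265.6]), array([119.8,  27.1]), np.float64(56.9)]
```

```bash
H="python3 -m handwheel"
$H '[[[0,0,0],[-0.002,-0.117,-0.006]],[[-0.018,0.0015,0.028],[0,0,0]],[[-0.018,0.001,0.035],[0,0,0]],[[-0.011,0,0.03],[0,0,0]],[[0,0,0],[0,0,0]]]' | sed -n '2p;4p'
python3 -c "
from fk import *
plan([613,72.5,26],7,30);j5row()"
```

```text
ee_pos: [610.0, 75.8, 65.1]
contact_force: [0.1, 0.6, -0.2]
t 26.75 pos [610.   75.8  65.1] turn [-0.006  -0.0226 -0.0006] rows 1.0 | shift before turn [-0.0181  0.0038  0.0348] after turn [-0.0173  0.0036  0.0352] F [ 0.1  0.6 -0.2] gap 88.1
q [-0.42  1.    0.34  2.22  3.47  0.63  1.06] row shift [-0.0119 -0.0188 -0.0008] turn [ 0.0616 -0.0348 -0.0969] pos [610.  76.  65.] t 26.75
```

```bash
H="python3 -m handwheel"
$H '[[[-0.006,0.0015,0.012],[-0.006,-0.022,0]],[[-0.006,0.0015,0.012],[0,0,0]],[[-0.005,0.0005,0.011],[0,0,0]],[[0,0,0],[0,0,0]],[[0,0,0],[0,0,0]]]' | sed -n '2p;4p'
python3 -c "
from fk import *
plan([613,72.5,26],7,30);j5row()"
```

```text
ee_pos: [616.8, 72.1, 35.2]
contact_force: [0.2, -0.4, -0.4]
t 27.1667 pos [616.8  72.1  35.2] turn [ 0.0005 -0.0119 -0.0035] rows 1.0 | shift before turn [-0.0079 -0.0008  0.006 ] after turn [-0.0078 -0.0008  0.0061] F [ 0.2 -0.4 -0.4] gap 88.0
q [-0.41  1.06  0.34  2.18  3.46  0.65  1.06] row shift [-0.0122 -0.0193 -0.0008] turn [ 0.063  -0.0357 -0.0957] pos [617.  72.  35.] t 27.1667
```

```bash
H="python3 -m handwheel"
$H '[[[-0.004,-0.0005,0.003],[0,-0.012,-0.003]],[[-0.004,-0.0005,0.003],[0,0,0]],[[0,0,0],[0,0,0]],[[0,0,0],[0,0,0]]]' | sed -n '2p;4p'
python3 -c "
from fk import *
plan([613,72.5,26],7,30)"
```

```text
ee_pos: [612.2, 72.9, 24.7]
contact_force: [0.0, 0.6, -0.2]
t 27.5 pos [612.2  72.9  24.7] turn [ 0.0001  0.0015 -0.0001] rows 1.0 | shift before turn [ 0.0013  0.0005 -0.0007] after turn [ 0.0013  0.0005 -0.0007] F [ 0.   0.6 -0.2] gap 88.2
```

```bash
H="python3 -m handwheel"
$H '[[[0,0,0],[0,0,0]],[[0,0,0],[0,0,0]],[[0,0,0],[0,0,0]],[[0,0,0],[0,0,0]],[[0,0,0],[0,0,0]]]' 0.055 40
$H '[[[0.003,0,-0.005],[0,0,0]],[[0.006,0,-0.011],[0,0,0]],[[0.012,0,-0.022],[0,0,0]],[[0.012,0,-0.022],[0,0,0]],[[0,0,0],[0,0,0]]]' | sed -n '2p;4p;5p'
python3 -c "
from fk import *
plan([507.6,193.7,110],23.8,30);j5row()"
```

```text
time: 27.92
ee_pos: [612.5, 73.2, 24.6]
orientation: [-2.999, -0.184, -0.802]
contact_force: [-0.5, 0.9, 2.3]
finger_gap: 65.2
gripper_force: 40.0
ee_pos: [611.7, 71.6, 96.4]
contact_force: [0.3, -0.3, -5.4]
finger_gap: 65.5
t 28.3333 pos [611.7  71.6  96.4] turn [ 0.1484 -0.0019 -0.2555] rows 3.0 | shift before turn [-0.0699 -0.1336 -0.0563] after turn [-0.033  -0.1537 -0.0347] F [ 0.3 -0.3 -5.4] gap 65.5
q [-0.41  0.92  0.33  2.2   3.52  0.51  1.04] row shift [-0.0103 -0.0154 -0.0005] turn [ 0.0507 -0.03   -0.1045] pos [612.  72.  96.] t 28.3333
```

```bash
H="python3 -m handwheel"
$H '[[[0.008,0,-0.014],[0,0,0]],[[0.008,0,-0.014],[0,0,0]],[[0,0,0],[0.05,-0.001,-0.085]],[[0,0,0],[0.05,-0.001,-0.085]],[[0,0,0],[0.05,0,-0.085]]]' >/dev/null
$H '[[[-0.0046,-0.03,-0.0075],[0,0,0]],[[-0.0046,-0.03,-0.0075],[0,0,0]],[[-0.0046,-0.03,-0.0075],[0,0,0]],[[-0.0046,-0.03,-0.0075],[0,0,0]],[[0,0,0],[0,0,0]]]' | sed -n '2p;4p'
python3 -c "
from fk import *
plan([507.6,193.7,110],23.8,30);j5row()"
```

```text
ee_pos: [527.7, 176.6, 140.4]
contact_force: [-0.2, 0.8, -7.5]
t 29.1667 pos [527.7 176.6 140.4] turn [-0.0145  0.0098  0.0091] rows 1.0 | shift before turn [-0.0247 -0.0237  0.0212] after turn [-0.0251 -0.0238  0.0206] F [-0.2  0.8 -7.5] gap 65.5
q [-0.56  0.8   0.28  2.34  3.57  0.55  1.16] row shift [-0.0088 -0.0175 -0.0006] turn [ 0.0571 -0.025  -0.1025] pos [528. 177. 140.] t 29.1667
```

```bash
H="python3 -m handwheel"
$H '[[[-0.0125,-0.012,0.01],[-0.014,0.01,0.009]],[[-0.0125,-0.012,0.01],[0,0,0]],[[0,0,0],[0,0,0]],[[0,0,0],[0,0,0]]]' | sed -n '2p;4p'
python3 -c "
from fk import *
plan([507.6,193.7,75],23.8,30);j5row()"
```

```text
ee_pos: [512.3, 187.1, 110.6]
contact_force: [0.5, -0.3, -5.3]
t 29.5 pos [512.3 187.1 110.6] turn [ 0.0098 -0.0018 -0.007 ] rows 1.0 | shift before turn [-0.0193 -0.0081  0.0299] after turn [-0.0192 -0.0079  0.03  ] F [ 0.5 -0.3 -5.3] gap 65.4
q [-0.64  0.89  0.32  2.4   3.46  0.69  1.18] row shift [-0.0101 -0.0216 -0.0009] turn [ 0.0702 -0.029  -0.0929] pos [512. 187. 111.] t 29.5
```

```bash
H="python3 -m handwheel"
$H '[[[-0.01,-0.004,0.015],[0.01,-0.002,-0.007]],[[-0.009,-0.004,0.015],[0,0,0]],[[0,0,0],[0,0,0]],[[0,0,0],[0,0,0]]]' | sed -n '2p;4p'
python3 -c "
from fk import *
plan([507.6,193.7,56],23.8,30);j5row()"
```

```text
ee_pos: [510.0, 192.9, 76.8]
contact_force: [0.6, 0.1, -5.7]
t 29.8333 pos [510.  192.9  76.8] turn [ 0.0014 -0.0041 -0.0023] rows 1.0 | shift before turn [-0.0121 -0.0017  0.017 ] after turn [-0.0121 -0.0017  0.017 ] F [ 0.6  0.1 -5.7] gap 65.4
q [-0.64  0.98  0.31  2.41  3.42  0.78  1.19] row shift [-0.0109 -0.0242 -0.0011] turn [ 0.0785 -0.0312 -0.0853] pos [510. 193.  77.] t 29.8333
```

```bash
H="python3 -m handwheel"
$H '[[[-0.006,-0.001,0.008],[0.001,-0.004,-0.002]],[[-0.006,-0.001,0.009],[0,0,0]],[[0,0,0],[0,0,0]],[[0,0,0],[0,0,0]]]' | sed -n '2p;4p'
python3 -c "
from fk import *
plan([507.6,193.7,52],23.8,30)"
```

```text
ee_pos: [507.3, 194.6, 56.5]
contact_force: [0.5, 0.1, -6.0]
t 30.1667 pos [507.3 194.6  56.5] turn [-0.0003 -0.001   0.0001] rows 1.0 | shift before turn [-0.0024  0.0009  0.0038] after turn [-0.0024  0.0009  0.0039] F [ 0.5  0.1 -6. ] gap 65.1
```

```bash
H="python3 -m handwheel"
$H '[[[-0.001,0.0009,0.0017],[0,0,0]],[[-0.001,0,0.0017],[0,0,0]],[[0,0,0],[0,0,0]]]' | sed -n '2p;4p'
$H '[[[-0.001,0,0.0017],[0,0,0]],[[0,0,0],[0,0,0]]]' | sed -n '2p;4p'
$H '[[[-0.001,0,0.0017],[0,0,0]],[[0,0,0],[0,0,0]]]' | sed -n '2p;4p'
python3 -c "
from fk import *
plan([507.6,193.7,44],23.8,30); print(robot.read_state()['moment'])"
```

```text
ee_pos: [507.7, 194.0, 52.6]
contact_force: [-0.1, -0.2, -5.9]
ee_pos: [507.4, 194.2, 50.3]
contact_force: [0.0, 0.5, -5.7]
ee_pos: [507.3, 194.2, 48.2]
contact_force: [-0.3, 0.0, -6.5]
t 30.75 pos [507.3 194.2  48.2] turn [-0.0009 -0.0007  0.0007] rows 1.0 | shift before turn [-0.002   0.0006  0.0037] after turn [-0.002   0.0006  0.0037] F [-0.3  0.  -6.5] gap 65.4
[-0.4502438   0.98129216  0.03435335]
```

```bash
H="python3 -m handwheel"
$H '[[[-0.0005,0,0.0009],[0,0,0]],[[0,0,0],[0,0,0]]]' | sed -n '2p;4p'
$H '[[[-0.0005,0,0.0009],[0,0,0]],[[0,0,0],[0,0,0]]]' | sed -n '2p;4p'
$H '[[[-0.0005,0,0.0009],[0,0,0]],[[0,0,0],[0,0,0]]]' | sed -n '2p;4p'
```

```text
ee_pos: [507.3, 194.1, 47.2]
contact_force: [0.3, -0.8, -5.9]
ee_pos: [507.4, 194.2, 46.2]
contact_force: [0.1, -0.5, -6.0]
ee_pos: [507.6, 194.5, 45.3]
contact_force: [0.3, 0.1, -6.2]
```

```bash
python3 -c "
from fk import *
plan([507.6,193.7,44],23.8,30); print(robot.read_state()['moment'])"
```

```text
t 31.25 pos [507.6 194.5  45.3] turn [-0.0013 -0.0016  0.0007] rows 1.0 | shift before turn [-0.0009  0.0007  0.001 ] after turn [-0.0009  0.0007  0.001 ] F [ 0.3  0.1 -6.2] gap 65.1
[-0.29520175  0.84289286  0.0655085 ]
```

```bash
H="python3 -m handwheel"
$H '[[[-0.0005,0,0.0009],[0,0,0]],[[0,0,0],[0,0,0]]]' | sed -n '2p;4p'
$H '[[[-0.0005,0,0.0009],[0,0,0]],[[0,0,0],[0,0,0]]]' | sed -n '2p;4p'
$H '[[[-0.0005,0,0.0009],[0,0,0]],[[0,0,0],[0,0,0]]]' | sed -n '2p;4p'
```

```text
ee_pos: [507.8, 194.8, 44.4]
contact_force: [1.0, 1.4, -5.3]
ee_pos: [507.9, 195.0, 44.0]
contact_force: [-0.7, 2.5, 1.8]
ee_pos: [508.0, 195.0, 43.8]
contact_force: [-3.0, 2.2, 10.6]
```

Seated: contact comes at TCP z = 44, as predicted. Releasing and rising.

```bash
H="python3 -m handwheel"
$H '[[[0,0,0],[0,0,0]],[[0,0,0],[0,0,0]]]' 0.066 3 | sed -n '2p;4p;5p'
$H '[[[0,0,0],[0,0,0]],[[0,0,0],[0,0,0]],[[0,0,0],[0,0,0]],[[0,0,0],[0,0,0]],[[0,0,0],[0,0,0]]]' 0.088 | sed -n '2p;4p;5p'
$H '[[[0.005,0,-0.009],[0,0,0]],[[0.012,0,-0.022],[0,0,0]],[[0.012,0,-0.022],[0,0,0]],[[0.012,0,-0.022],[0,0,0]],[[0.012,0,-0.022],[0,0,0]]]' | sed -n '2p;4p;5p'
python3 - <<'E'
from meas import *
meas("side",47.5,(225,115,310,190),120); meas("side",47.5,(225,115,310,190),170);meas("top",47.5,(120,170,205,265),130)
plan([569,294,170],10,30);j5row()
E
```

```text
ee_pos: [507.7, 195.0, 42.9]
contact_force: [-1.8, 1.9, 1.8]
finger_gap: 65.9
ee_pos: [507.5, 193.7, 42.1]
contact_force: [-0.3, -0.0, -0.5]
finger_gap: 87.9
ee_pos: [504.6, 192.4, 153.5]
contact_force: [0.1, 0.0, 0.5]
finger_gap: 87.8
side [41, 0, 44, 19, 411] [array([594.9, 399.4]), array([169.4, 129.3]), np.float64(5.5)]
side [25, 30, 44, 25, 473] [array([540.2, 182.6]), array([126.3, 120.7]), np.float64(23.2)]
side [30, 31, 25, 14, 222] [array([522.9, 202.8]), array([81.4, 65.7]), np.float64(24.1)]
side [53, 39, 16, 11, 82] [array([591.4, 166.7]), array([48.8, 48.3]), np.float64(32.8)]
top [24, 14, 27, 38, 560] [array([562.5, 212.9]), array([87.2, 75.2]), np.float64(23.5)]
top [38, 48, 15, 14, 121] [array([499.3, 184.4]), array([28.8, 35.6]), np.float64(26.3)]
t 32.9 pos [505.7 193.  154.6] turn [-0.1216 -0.0044  0.208 ] rows 2.0 | shift before turn [ 0.093  -0.0668  0.0365] after turn [ 0.0769 -0.0884  0.0266] F [-0.7  0.3 -0. ] gap 87.8
q [-0.65  0.77  0.31  2.4   3.49  0.57  1.16] row shift [-0.0091 -0.0182 -0.0007] turn [ 0.0592 -0.026  -0.1011] pos [506. 193. 155.] t 32.9
```

```bash
H="python3 -m handwheel"
$H '[[[0,0,0],[-0.06,-0.002,0.104]],[[0,0,0],[-0.06,-0.002,0.104]],[[0.018,-0.02,-0.003],[0,0,0]],[[0.018,-0.02,0],[0,0,0]],[[0.018,-0.02,0],[0,0,0]]]' 0.06 >/dev/null
$H '[[[0.015,-0.018,0],[0,0,0]],[[0,0,0],[0,0,0]],[[0,0,0],[0,0,0]]]' | sed -n '2p;4p;5p'
python3 -c "
from fk import *
plan([567.5,291,130],10,30);plan([567.5,291,86],10,30);j5row()"
```

```text
ee_pos: [548.7, 281.3, 188.6]
contact_force: [0.5, -0.5, -0.8]
finger_gap: 59.9
t 33.5667 pos [548.7 281.3 188.6] turn [-0.0017  0.0036  0.0032] rows 1.0 | shift before turn [-0.0115 -0.0063  0.0609] after turn [-0.0118 -0.0063  0.0609] F [ 0.5 -0.5 -0.8] gap 59.9
t 33.5667 pos [548.7 281.3 188.6] turn [-0.0017  0.0036  0.0032] rows 1.0 | shift before turn [-0.0334 -0.0063  0.0991] after turn [-0.0338 -0.0063  0.099 ] F [ 0.5 -0.5 -0.8] gap 59.9
q [-0.89  0.73  0.38  2.13  3.23  0.16  0.99] row shift [-0.0035 -0.0047 -0.0001] turn [ 0.0156 -0.0102 -0.1185] pos [549. 281. 189.] t 33.5667
```

```bash
H="python3 -m handwheel"
$H '[[[-0.006,-0.003,0.03],[0,0,0]],[[-0.006,-0.003,0.03],[0,0,0]],[[0,0,0],[0,0,0]],[[0,0,0],[0,0,0]]]' | sed -n '2p;4p;5p'
python3 -c "
from fk import *
plan([567.5,291,86],10,30);j5row()"
```

```text
ee_pos: [565.4, 287.0, 129.0]
contact_force: [0.4, -0.4, -0.6]
finger_gap: 60.3
t 33.9 pos [565.4 287.  129. ] turn [0.003  0.0085 0.0018] rows 1.0 | shift before turn [-0.0187 -0.0037  0.0388] after turn [-0.0191 -0.0035  0.0386] F [ 0.4 -0.4 -0.6] gap 60.3
q [-0.86  0.86  0.36  2.11  3.22  0.25  0.98] row shift [-0.0057 -0.0074 -0.0001] turn [ 0.0246 -0.0166 -0.1163] pos [565. 287. 129.] t 33.9
```

```bash
H="python3 -m handwheel"
$H '[[[-0.0065,-0.0012,0.013],[0.003,0.0085,0.002]],[[-0.0065,-0.0012,0.013],[0,0,0]],[[-0.006,-0.0011,0.0126],[0,0,0]],[[0,0,0],[0,0,0]],[[0,0,0],[0,0,0]]]' | sed -n '2p;4p;5p'
$H '[[[0,0,0],[0,0,0]],[[0,0,0],[0,0,0]],[[0,0,0],[0,0,0]],[[0,0,0],[0,0,0]],[[0,0,0],[0,0,0]]]' 0 20
python3 - <<'E'
from fk import *
s=robot.read_state(); T=Rn.from_rotvec(s["orientation"]).as_matrix(); piv=np.array([588,229.]); yb=np.radians(23.8); ex=np.array([np.cos(yb),np.sin(yb)]); ey=np.array([-ex[1],ex[0]])
p=np.array(s["ee_pos"]); d=p[:2]-piv; print("angle",np.arctan2(d@ey,-d@ex),np.hypot(*d))
k=lambda a:np.r_[piv+68*(-np.cos(a)*ex+np.sin(a)*ey),p[2]]
prev=k(1.67)
for a in np.arange(1.55,-.06,-.12):
    q=k(a); print(round(a,2),(T.T@(q-prev)*1).round(1)); prev=q
E
```

```text
ee_pos: [568.8, 292.4, 89.5]
contact_force: [0.5, -0.1, 0.9]
finger_gap: 60.2
time: 34.73
ee_pos: [569.3, 293.5, 89.3]
orientation: [-2.973, -0.26, -0.806]
contact_force: [-0.3, -0.3, 0.4]
finger_gap: 28.5
gripper_force: 0.0
angle 1.7037475121953505 67.15239355510155
1.55 [-6.9  1.6 -4. ]
1.43 [-6.7  2.6 -3.9]
1.31 [-6.4  3.5 -3.7]
1.19 [-6.   4.3 -3.5]
1.07 [-5.5  5.1 -3.2]
0.95 [-4.9  5.9 -2.9]
0.83 [-4.2  6.5 -2.5]
0.71 [-3.5  7.  -2.1]
0.59 [-2.8  7.5 -1.7]
0.47 [-2.   7.8 -1.2]
0.35 [-1.2  8.  -0.7]
0.23 [-0.3  8.1 -0.2]
0.11 [0.5 8.1 0.3]
-0.01 [1.3 8.  0.7]
```

Still closing (28.5 mm), so I wait for the pinch.

```bash
H="python3 -m handwheel"
$H '[[[0,0,0],[0,0,0]],[[0,0,0],[0,0,0]],[[0,0,0],[0,0,0]],[[0,0,0],[0,0,0]],[[0,0,0],[0,0,0]]]' 0 20
```

```text
time: 35.15
ee_pos: [569.1, 295.1, 88.9]
orientation: [-2.971, -0.263, -0.805]
contact_force: [-2.1, 4.4, 1.5]
finger_gap: 15.2
gripper_force: 20.0
```

```bash
H="python3 -m handwheel"
$H '[[[-0.006,0.0016,-0.001],[0,0,0]],[[-0.0067,0.0026,-0.0039],[0,0,0]],[[-0.0064,0.0035,-0.0037],[0,0,0]],[[-0.006,0.0043,-0.0035],[0,0,0]],[[0,0,0],[0,0,0]]]' - 12
python3 - <<'E'
from meas import *
b,c=grab("side"); a,ca=grab("top")
for n,X in(("knob@TCP",robot.read_state()["ee_pos"]),): print(proj(c,X),proj(ca,X))
plan([567,293,100],10,30)
E
```

```text
time: 35.57
ee_pos: [543.5, 279.0, 87.8]
orientation: [-2.968, -0.265, -0.808]
contact_force: [-5.8, 6.7, 11.9]
finger_gap: 16.0
gripper_force: 12.0
[273.8503772  131.08808572] [126.5158345  207.59943325]
t 35.6667 pos [543.9 279.4  87.8] turn [-0.0092 -0.0085  0.0008] rows 1.0 | shift before turn [ 0.0278 -0.0093  0.0023] after turn [ 0.0278 -0.0093  0.002 ] F [-5.8  6.2 12.2] gap 15.9
```

```bash
H="python3 -m handwheel"
$H '[[[-0.0045,0.0047,-0.0049],[0,0,0]],[[-0.0055,0.0051,-0.0032],[0,0,0]],[[-0.0049,0.0059,-0.0029],[0,0,0]],[[-0.0042,0.0065,-0.0025],[0,0,0]],[[0,0,0],[0,0,0]]]' - 12
python3 - <<'E'
from fk import *
s=robot.read_state(); d=np.array(s["ee_pos"])[:2]-[588,229]; yb=np.radians(23.8); ex=np.array([np.cos(yb),np.sin(yb)]); ey=np.array([-ex[1],ex[0]])
print("angle",np.arctan2(d@ey,-d@ex),np.hypot(*d))
E
```

```text
time: 36.08
ee_pos: [522.7, 248.6, 87.9]
orientation: [-2.978, -0.26, -0.8]
contact_force: [-6.3, 2.1, 5.6]
finger_gap: 16.8
gripper_force: 12.0
angle 0.7067362637841248 68.18026814532065
```

```bash
H="python3 -m handwheel"
cat > ang.py <<'E'
from fk import *
s=robot.read_state(); d=np.array(s["ee_pos"])[:2]-[588,229]; yb=np.radians(23.8); ex=np.array([np.cos(yb),np.sin(yb)]); ey=np.array([-ex[1],ex[0]])
print("angle",np.arctan2(d@ey,-d@ex),np.hypot(*d))
E
$H '[[[-0.0028,0.0075,-0.0022],[0,0,0]],[[-0.002,0.0078,-0.0012],[0,0,0]],[[0,0,0],[0,0,0]]]' - 25 | sed -n '2,5p'; python3 ang.py
$H '[[[-0.0012,0.008,-0.0007],[0,0,0]],[[-0.0003,0.0081,-0.0002],[0,0,0]],[[0,0,0],[0,0,0]]]' | sed -n '2,5p'; python3 ang.py
```

```text
ee_pos: [519.2, 233.5, 88.0]
orientation: [-2.977, -0.263, -0.798]
contact_force: [-6.1, 4.1, 2.0]
finger_gap: 16.2
angle 0.4805453739439713 68.94223912892708
ee_pos: [521.1, 216.7, 88.1]
orientation: [-2.978, -0.261, -0.799]
contact_force: [-5.7, 1.4, 0.8]
finger_gap: 16.2
angle 0.23348987344064345 68.04545777709396
```

```bash
H="python3 -m handwheel"
$H '[[[0.0005,0.0081,0.0003],[0,0,0]],[[0.001,0.006,0.0005],[0,0,0]],[[0,0,0],[0,0,0]]]' | sed -n '2,5p'; python3 ang.py
$H '[[[0.0005,0.003,0.0003],[0,0,0]],[[0,0,0],[0,0,0]]]' | sed -n '2,5p'; python3 ang.py
```

```text
ee_pos: [526.1, 203.5, 88.2]
orientation: [-2.977, -0.26, -0.801]
contact_force: [-3.2, 1.6, -1.2]
finger_gap: 16.1
angle 0.025204380551764247 66.96419082604523
ee_pos: [526.4, 203.1, 88.2]
orientation: [-2.974, -0.264, -0.8]
contact_force: [-6.2, 4.3, 1.2]
finger_gap: 15.9
angle 0.017731038887325506 66.85745130247565
```

```bash
H="python3 -m handwheel"
$H '[[[0.0005,0.004,0.0003],[0,0,0]],[[0,0,0],[0,0,0]],[[0,0,0],[0,0,0]]]' | sed -n '2,5p'; python3 ang.py
$H '[[[-0.0005,-0.005,-0.0003],[0,0,0]],[[0,0,0],[0,0,0]]]' | sed -n '4,5p'; python3 ang.py
```

```text
ee_pos: [526.5, 202.9, 88.1]
orientation: [-2.968, -0.272, -0.797]
contact_force: [-11.2, 10.4, 4.4]
finger_gap: 16.1
angle 0.014445676397945265 66.83972279128919
contact_force: [-4.6, 2.1, -0.9]
finger_gap: 15.9
angle 0.02200731294324344 66.83954339466592
```

At the stop: the force rises and the angle stays put. Releasing and rising clear.

```bash
H="python3 -m handwheel"
$H '[[[0,0,0],[0,0,0]],[[0,0,0],[0,0,0]],[[0,0,0],[0,0,0]],[[0,0,0],[0,0,0]],[[0,0,0],[0,0,0]]]' 0.05 | sed -n '4,5p'
$H '[[[0.005,0,-0.009],[0,0,0]],[[0.01,0,-0.017],[0,0,0]],[[0.012,0,-0.022],[0,0,0]],[[0.012,0,-0.022],[0,0,0]],[[0.012,0,-0.022],[0,0,0]]]' | sed -n '2p;4p'
$H '[[[0,0,0],[0,0,0]],[[0,0,0],[0,0,0]]]' | sed -n '1,2p;4p'
python3 - <<'E'
from meas import *
meas("side",47.5,(225,125,310,190),170)
for n,x0,y0,x1,y1 in(("top",130,175,185,245),("side",235,125,300,180)):
    im,c=grab(n); h=im[y0:y1,x0:x1].max(2); 
    K=np.r_[np.array([588,229.])-68*np.array([.915,.4035]),78]; u=proj(c,K); print(n,"knob expected px",u.round(1),"brightness",im[int(round(u[1]))-1:int(round(u[1]))+2,int(round(u[0]))-1:int(round(u[0]))+2].mean().round(0))
    for X in((567,293,78),):
        u=proj(c,X); print(n,"old knob px",u.round(1),im[int(round(u[1])),int(round(u[0]))])
    for a in(0,.12,.25,.4):
        M=np.r_[np.array([588,229.])+40*(-np.cos(a)*np.array([.915,.4035])+np.sin(a)*np.array([-.4035,.915])),60]; u=proj(c,M).round().astype(int); print(n,"arm at",a,im[u[1],u[0]])
E
```

```text
contact_force: [-0.7, 0.4, -0.2]
finger_gap: 47.2
ee_pos: [525.6, 201.6, 195.0]
contact_force: [-0.1, 0.4, 0.2]
time: 38.42
ee_pos: [526.4, 202.3, 195.5]
contact_force: [0.3, -0.5, -0.5]
side [37, 25, 20, 8, 81] [array([539.7, 195. ]), array([36.9, 70.2]), np.float64(84.2)]
top knob expected px [156.6 214.4] brightness 50.0
top old knob px [122.9 199.6] [35 31 31]
top arm at 0 [57 57 58]
top arm at 0.12 [57 56 57]
top arm at 0.25 [59 58 59]
top arm at 0.4 [100  96  94]
side knob expected px [267.3 145.4] brightness 44.0
side old knob px [280.4 131.7] [48 45 42]
side arm at 0 [137 133 130]
side arm at 0.12 [135 129 126]
side arm at 0.25 [158 150 146]
side arm at 0.4 [179 171 165]
```

```bash
python3 -c "
from plant import robot
print(robot.job_done())"
```

```text
the job is handed in; nothing more can be done
None
```

I mounted the long stage with its feet home in the seats, swung the keeper arm back to its stop over it, released everything and handed the job in at about 38 s. Seating and stop were judged from contact heights and forces; no result came back and I did not measure the plunger force.

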